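Pack the field meter case and shut its lid

ROBOT

A 6-joint arm with a two-finger parallel gripper is mounted at the origin on the work surface. World frame = base frame: x ahead of the robot, y to its left, z up, the work surface at z = 0. Lengths are in m, angles in rad, forces in N, time in s.
With the tool pointing down it reaches from about 0.4 to 0.825 m from the base axis. Payload 7 kg.
Tool frame: the origin (TCP) lies at the very end of the fingers, on their centre line; the grasp point (between the pads) lies 19 mm behind it (tcp_to_grasp is the distance from the TCP to the grasp point, in m); x points along the fingers, z is the direction in which the jaws open and shut, and the axes are right-handed (so a half turn about x gives the same grasp; the last joint's range is limited). The gripper opens to 88 mm and grips with 3 to 60 N. Pads are 19 mm wide; open, the fingers measure 130 mm over their backs; the gripper's body (78 mm by 193 mm) begins 47 mm behind the grasp point.
Start: joints at [1.56, 0.359, 0.012, 0, -1.224, -0.288], TCP at [0.199, 0.645, 0.227] pointing down, gripper open.
Joint ranges: [-3.07, 3.07], [-1.43, 2.12], [-1.02, 1.25], [-3.03, 1.67], [-3.05, -0], [-3.03, 3.03]. Speed limits (rad/s): [2.39, 2.39, 3.01, 3.14, 3.14, 3.14].

INTERFACE

Orientations are given as [roll, pitch, yaw] about the fixed x, y, z axes, in that order (R = Rz(yaw) Ry(pitch) Rx(roll)).
In Python, from station import get_state, grab_frame, job_done, tcp_to_grasp gives the robot as it stands. The module is installed in compiled form; this text tells all that it offers.
- The arm moves only by the shell command python3 -m crank 'ROWS' [FORCE]. ROWS is JSON, a list of rows, each a list of 7 numbers: the shift along the tool's x, y, z in m, then the turn, a rotation vector about the tool's x, y, z in rad, then the opening, from 0 (shut) to 1 (fully open). In form: [[x, y, z, wx, wy, wz, fingers], ...]. A call has 1 to 10 rows; each row is the pose to reach, as a shift and turn from the pose commanded when the call began, along the tool's axes at that moment; what a row does not reach only later rows make up. A row lasts 1/8 s, in which the tool goes at most 62.5 mm and 10.7 degrees, less where a joint would pass 70% of its speed; a pose out of reach is approached as far as the arm can. A call with a gripper value outside its range is refused whole. The fingers move at their own pace and stop on an object; FORCE is the grip in N (left out, the last holds). Time passes only in rows, so rows that repeat a pose let the fingers close. It gives the time, the measured TCP pose, the force and the opening at its end, in the units of the state.
- get_state(): the state, without advancing time (a new reading comes with each control period).
- grab_frame(name): name is "side" or "top"; returns a dict with "pixels" (420x560x3 uint8, red, green, blue), "vfov" (degrees; the focal length in pixels is half the picture's height over the tangent of half this angle, whatever the lens; pixels are square), "cx", "cy" (the principal point, pixels), "extrinsics" (4x4, takes a point from world to camera coordinates). Camera axes: x right, y up, looking along -z (the intrinsics and any distortion apply to the point x, -y, -z); pixel columns grow to the right and rows downward; lengths in m; the calibration is good to about 2 mm. A picture is of the moment at which its call begins. There is no depth.
- job_done(): hands the job in, once; it reports no verdict.
The state is a dict: "t": time; "q": joint angles; "qd": joint speeds; "joint_efforts": joint torques, N m; "eef_pos": TCP position; "ee_rot": TCP orientation; "force": force on the tool from outside, world axes, zero at the start; "moment": the same for the moment, N m; "width": finger opening in m.
Only numpy, scipy, OpenCV 4.12 (cv2) and the standard library are available. Lean on these libraries where they do the work, as an engineer would, in place of code of your own. Each camera call takes 0.05 s, during which the arm holds its last target.

TASK

Pack the open instrument case: the handheld meter was left lying across the pockets, so lay it flat and face up in its own long pocket, and lay the square bottle from the bench flat in the shorter pocket beside it; set them down rather than dropping them. When nothing stands above the rim any more, close the lid fully without forcing it down on anything, and leave the other things on the bench where they are.

Things in the scene. Friction and masses are not known exactly. Their poses are not given: they have to be found in the camera images.
- case: Pale blue-grey case fixed to the bench, 216 (x) x 228 (y) x 54 mm high, walls 6 mm, origin under its centre. Lid hinge on its +x side, turned roughly to world +y (left). A dark rigid insert, top 31 mm above the bench, has two pockets along the case's x, floors 6 mm up. A finger notch as deep, |x| under 23 mm, runs along the case's y from wall to wall through the middle of both pockets.
- meter_pocket (a point): Centre of the floor of the long pocket, 182 (x) x 62 (y) mm and 25 mm deep, at y = -47 mm of the case: the pocket farther from the robot. Axes as the case: x along the pocket.
- bottle_pocket (a point): Centre of the floor of the short pocket, 128 (x) x 52 (y) mm and 25 mm deep, at y = +42 mm of the case: the pocket nearer the robot. Axes as the case: x along the pocket.
- meter_center (a point): Centre (half-way up) of the handheld meter: light grey block 170 (x) x 50 (y) x 40 (z) mm, 0.25 to 0.5 kg, screen and keys on its +z face. It starts face up, roughly crosswise on the insert, 30 to 46 mm from the case's middle towards the -x (catch) side, its top 17 mm above the rim. It may go either way round in its pocket.
- bottle_center (a point): Centre (half-way up) of the square white bottle lying on the bench to the right of the case: 115 mm long (its x), body 40 x 40 x 92 mm, round 34 mm cap on the last 18 mm at +x; 0.11 to 0.23 kg. This centre is within the square body. It may lie on any side and either way round in its pocket.
- lid (a joint): Lid angle in rad: 0 = shut on the rim, 1.57 = upright; starts open at 1.7 to 1.93, leaning back (stop at 1.95). A friction hinge holds it at any angle; pushing it at the free edge takes about 1 to 4 N.
- lid_hinge (a point): Middle of the hinge axis, on top of the case's +x wall, 54 mm above the bench, on the lid's inner face. Axes turn with the lid: -x to the free edge, y along the hinge, z out of the outer face. Lid: flat plate 216 mm from hinge to free edge, 228 mm wide, 8 mm thick.
- lid_tab (a point): Centre of the tab in the middle of the lid's free edge: 60 mm wide, stands out 22 mm past the edge, 8 mm thick; this point is 227 mm from the hinge and 4 mm above the inner face. Axes as lid_hinge.
- jar: Bystander: round white jar standing near the bottle, 56 mm across, 65 mm tall, origin at its foot. Leave it.
- rack: Bystander: orange tube rack with white caps, 200 x 100 mm, 81 mm tall, on the bench to the left of the case, origin under its centre. Leave it.
- can: Bystander: upright round bottle with a red cap, 60 mm across, 110 mm tall, left of the case, origin at its foot. Leave it.
There are look-alikes about, which are no part of the job. Leave any turquoise look-alike of the part that bears bottle_center alone.

How it is judged:
By the outcome, as a careful person would: the job done as asked, in the order asked, and still so for the second after the job is handed in, with the robot touching nothing.
It also fails if it takes over 72 s, if anything falls off the work surface, if the arm or the gripper's body presses on something with over 40 N, if the wrist force passes 120 N, or if a joint passes its speed limit or range.

## Working session

There is one attempt and no reset: what is moved stays moved. The work goes in short steps, Python scripts to look and compute and a shell command to move; the robot and the scene stay as the last step left them, time stands still between calls to the robot, and variables do not carry over. Pictures are saved under pics/ and viewed, and the job is handed in when it is done.

```bash
mkdir -p pics; ls; python3 - <<'E'
from station import *
import cv2,json
s=get_state();print(s); print(tcp_to_grasp)
for n in("side","top"):
    f=grab_frame(n);cv2.imwrite(f"pics/{n}0.png",f["pixels"][:,:,::-1]);print({k:v for k,v in f.items() if k!="pixels"})
E
```

```text
pics
{'t': 0.0, 'q': array([ 1.56005704e+00,  3.59415870e-01,  1.10731324e-02, -3.88757849e-04,
       -1.22410699e+00, -2.88137739e-01]), 'qd': array([ 0.0005986 , -0.00065138, -0.00125711,  0.00053254, -0.00027067,
        0.00013988]), 'joint_efforts': array([ 7.88056550e-04, -5.82728219e+01,  2.93041205e+01,  6.99707374e+00,
        6.96711868e-03, -1.66646969e-04]), 'eef_pos': array([0.19859572, 0.64460924, 0.2256032 ]), 'ee_rot': array([ 0.07063223,  1.56910301, -1.79917352]), 'force': array([-0.12268966, -0.17757709,  0.58546025]), 'moment': array([ 0.02377475, -0.00352972, -0.00985025]), 'width': 0.08756254079840695}
0.0188
{'vfov': 53.93685006576538, 'cx': 279.4526935445155, 'cy': 207.67901283647134, 'extrinsics': array([[ 0.98369137, -0.17911897,  0.01636093, -0.59187017],
       [ 0.08648763,  0.55080176,  0.83014294, -0.08858163],
       [-0.15770598, -0.81518943,  0.55731052, -1.06445778],
       [ 0.        ,  0.        ,  0.        ,  1.        ]])}
{'vfov': 46.970756419811124, 'cx': 280.92562488959993, 'cy': 206.25594034016868, 'extrinsics': array([[-0.01802254, -0.99977379, -0.0112939 , -0.06694172],
       [ 0.99741212, -0.01876399,  0.0694045 , -0.56143362],
       [-0.06960072, -0.01001383,  0.99752467, -1.29757103],
       [ 0.        ,  0.        ,  0.        ,  1.        ]])}
```

View pics/side0.png

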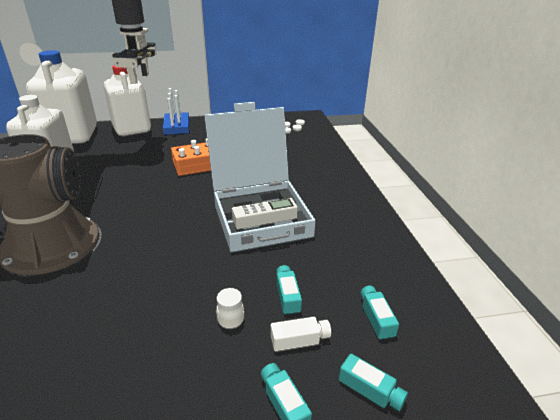

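View pics/top0.png

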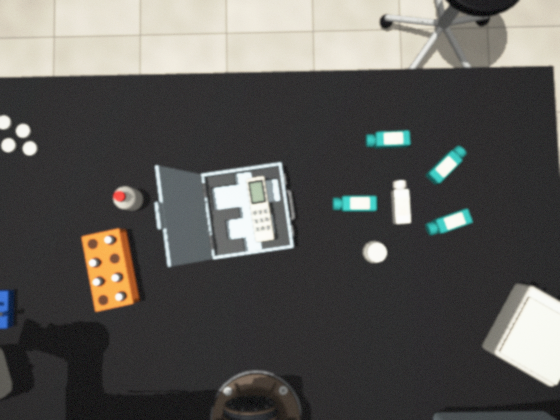

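```bash
cat > h.py <<'E'
import numpy as np,cv2,json
from station import *
def cam(f):
    H=f["pixels"].shape[0];return H/2/np.tan(np.radians(f["vfov"])/2),f["cx"],f["cy"],np.array(f["extrinsics"])
def ray(f,u,v):
    F,cx,cy,E=cam(f);d=np.array([(u-cx)/F,-(v-cy)/F,-1]);R=E[:3,:3];return -R.T@E[:3,3],R.T@d
def plane(f,u,v,z):
    o,d=ray(f,u,v);return o+d*(z-o[2])/d[2]
def proj(f,p):
    F,cx,cy,E=cam(f);c=E[:3,:3]@np.array(p)+E[:3,3];return np.array([cx+F*c[0]/-c[2],cy-F*c[1]/-c[2]])
def tri(f1,p1,f2,p2):
    o1,d1=ray(f1,*p1);o2,d2=ray(f2,*p2);d1/=np.linalg.norm(d1);d2/=np.linalg.norm(d2)
    A=np.c_[d1,-d2];t=np.linalg.lstsq(A,o2-o1,rcond=None)[0];a=o1+d1*t[0];b=o2+d2*t[1];return (a+b)/2,np.linalg.norm(a-b)*1e3
def crop(f,u0,v0,u1,v1,k,name):
    c=f["pixels"][v0:v1,u0:u1,::-1];c=cv2.resize(c,None,fx=k,fy=k,interpolation=cv2.INTER_CUBIC)
    for u in range(u0-u0%10+10,u1,10):cv2.putText(c,str(u),((u-u0)*k,8),0,.28,(0,255,255));cv2.line(c,((u-u0)*k,10),((u-u0)*k,14),(0,255,255))
    for v in range(v0-v0%10+10,v1,10):cv2.putText(c,str(v),(0,(v-v0)*k),0,.28,(0,255,255))
    cv2.imwrite("pics/"+name,c)
E
python3 - <<'E'
from h import *
s=grab_frame("side");t=grab_frame("top")
print(proj(s,get_state()["eef_pos"]),proj(t,get_state()["eef_pos"]),proj(t,[0,0,0]),proj(s,[0,0,0]))
crop(s,200,95,320,250,5,"s1.png") if 0 else crop(s,200,150,330,260,6,"s1.png")
crop(t,145,150,305,275,5,"t1.png")
crop(t,320,120,480,270,4,"t2.png")
crop(s,205,255,345,365,5,"s2.png")
E
```

```text
[139.17963789  77.59185297] [-36.62699134 365.41173496] [255.99195067 415.37221488] [ 49.97349174 242.02377633]
```

View pics/s1.png

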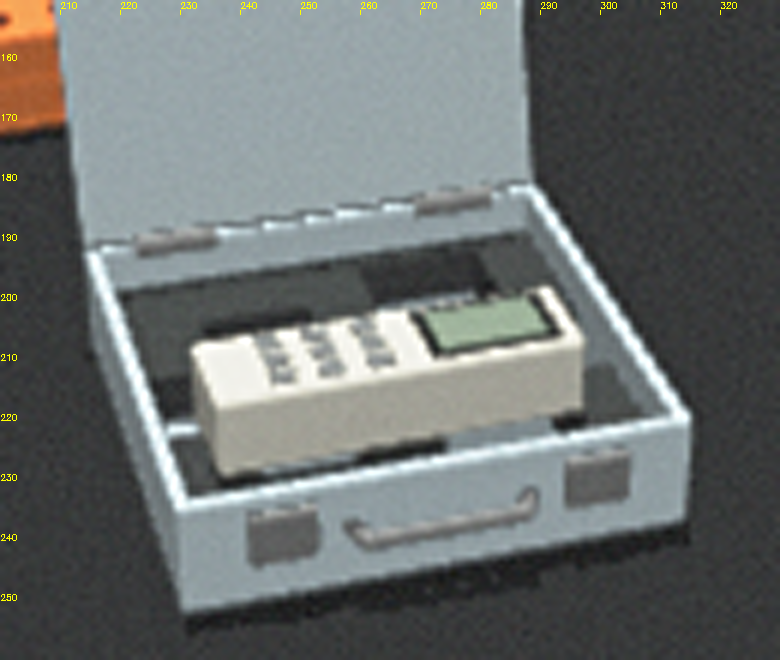

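View pics/t1.png

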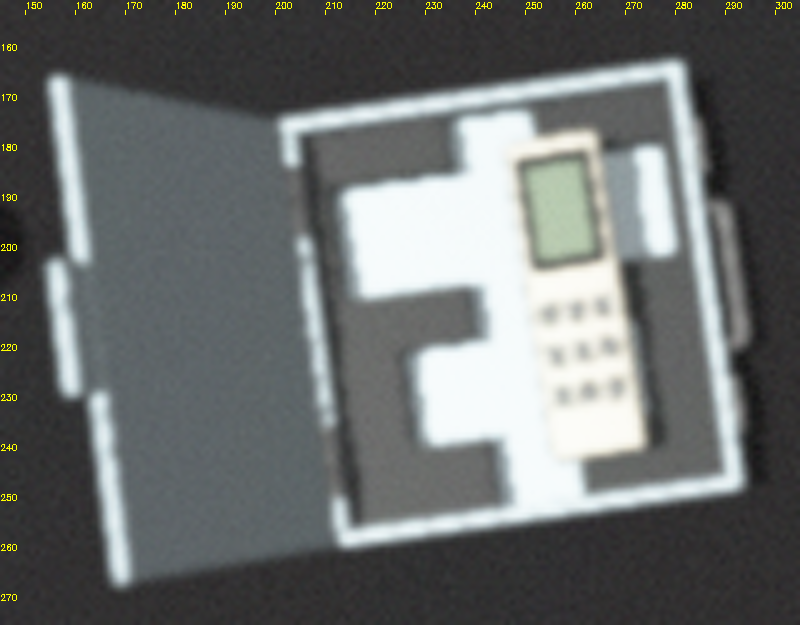

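View pics/t2.png

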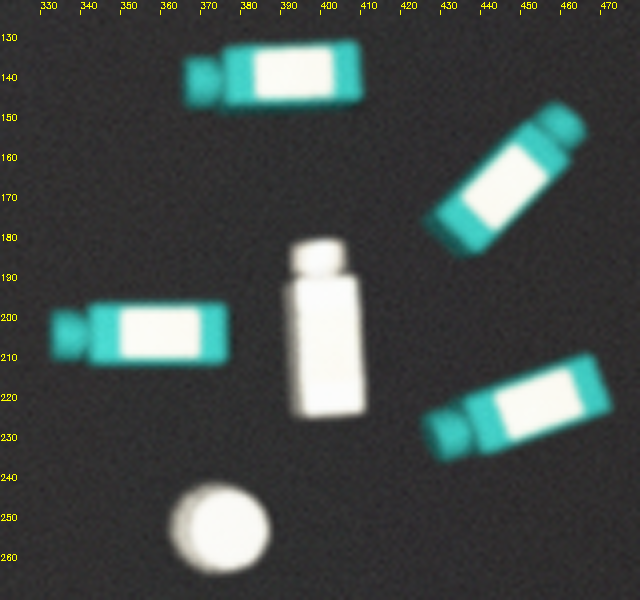

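View pics/s2.png

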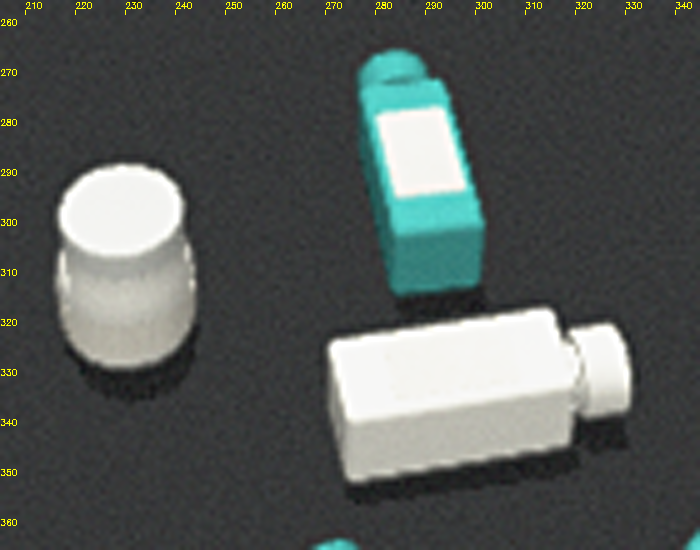

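```bash
python3 - <<'E'
from h import *
s=grab_frame("side");t=grab_frame("top")
T=lambda p:(145+p[0]/5-.4,150+p[1]/5-.4); S=lambda p:(200+p[0]/6-.4,150+p[1]/6-.4)
T2=lambda p:(320+p[0]/4-.4,120+p[1]/4-.4); S2=lambda p:(205+p[0]/5-.4,255+p[1]/5-.4)
np.set_printoptions(precision=4,suppress=True)
def do(name,tp,sp,T,S,z):
    print(name)
    P=[]
    for a,b in zip(tp,sp):
        p,e=tri(t,T(a),s,S(b));P.append(p)
        print(p,"gap mm %.1f"%e, plane(t,*T(a),z)[:2],plane(s,*S(b),z)[:2])
    P=np.array(P);print(" mean",P.mean(0),"edges",np.linalg.norm(P-np.roll(P,-1,0),axis=1))
    A=np.array([plane(t,*T(a),z) for a in tp]);B=np.array([plane(s,*S(a),z) for a in sp])
    print(" top-plane c",A.mean(0),"side-plane c",B.mean(0))
    return A,B,P
# order: hinge-far, catch-far, catch-near, hinge-near
r=do("rim",[(281,121),(684,60),(745,488),(342,547)],[(530,186),(688,411),(180,506),(90,250)],T,S,.054)
for X in r: print("case +x dir",np.degrees(np.arctan2(*((X[0]-X[1]+X[3]-X[2])[:2][::-1]))), "y dir",np.degrees(np.arctan2(*((X[3]-X[0]+X[2]-X[1])[:2][::-1]))))
# meter screen end: far-left, far-right, near-right, near-left
r=do("meter",[(510,143),(598,130),(648,445),(556,460)],[(548,287),(584,345),(217,405),(190,345)],T,S,.071)
for X in r: print("meter dir",np.degrees(np.arctan2(*((X[0]-X[3]+X[1]-X[2])[:2][::-1]))))
# bottle body top: cap-left, cap-right, base-right, base-left
r=do("bottle",[(296,276),(357,275),(365,412),(305,415)],[(553,310),(577,372),(343,420),(330,342)],T2,S2,.04)
for X in r: print("bottle dir",np.degrees(np.arctan2(*((X[0]-X[3]+X[1]-X[2])[:2][::-1]))))
E
```

```text
rim
[0.6506 0.1357 0.0477] gap mm 2.3 [0.6485 0.1347] [0.6494 0.125 ]
[ 0.6773 -0.0812  0.0573] gap mm 1.4 [ 0.6771 -0.081 ] [ 0.6793 -0.0767]
[ 0.4524 -0.1093  0.0539] gap mm 7.1 [ 0.4489 -0.1091] [ 0.456  -0.1096]
[0.4257 0.1044 0.0499] gap mm 8.3 [0.4217 0.1039] [0.4298 0.0973]
 mean [0.5515 0.0124 0.0522] edges [0.2187 0.2266 0.2154 0.2271]
 top-plane c [0.5491 0.0121 0.054 ] side-plane c [0.5536 0.009  0.054 ]
case +x dir 97.41263526473766 y dir -172.63991494052834
case +x dir 97.81873116700422 y dir -172.20171105229386
case +x dir 97.0763846277984 y dir -172.4845705672422
meter
[0.6337 0.0113 0.067 ] gap mm 2.1 [0.6321 0.0111] [0.6334 0.0052]
[ 0.6402 -0.0352  0.0651] gap mm 2.7 [ 0.6381 -0.0353] [ 0.6395 -0.0438]
[ 0.4744 -0.0588  0.0672] gap mm 4.0 [ 0.4724 -0.0587] [ 0.4761 -0.0643]
[ 0.4672 -0.0105  0.0667] gap mm 3.5 [ 0.4654 -0.0107] [ 0.4686 -0.017 ]
 mean [ 0.5539 -0.0233  0.0665] edges [0.047  0.1675 0.0488 0.1679]
 top-plane c [ 0.552  -0.0234  0.071 ] side-plane c [ 0.5544 -0.03    0.071 ]
meter dir 7.757180756472166
meter dir 7.42908915028207
meter dir 7.774421516652711
bottle
[ 0.6028 -0.3821  0.0336] gap mm 3.5 [ 0.6004 -0.3804] [ 0.6028 -0.3876]
[ 0.6018 -0.4209  0.0424] gap mm 3.4 [ 0.6003 -0.4211] [ 0.6042 -0.4191]
[ 0.5102 -0.424   0.0372] gap mm 3.3 [ 0.5084 -0.4231] [ 0.5115 -0.4263]
[ 0.5103 -0.3846  0.0352] gap mm 6.0 [ 0.5072 -0.3832] [ 0.5126 -0.3889]
 mean [ 0.5563 -0.4029  0.0371] edges [0.0397 0.0918 0.0395 0.0925]
 top-plane c [ 0.5541 -0.4019  0.04  ] side-plane c [ 0.5578 -0.4055  0.04  ]
bottle dir 1.480789884549127
bottle dir 2.653718836557578
bottle dir 1.749434978131895
```

```bash
cat >> h.py <<'E'
from scipy.spatial.transform import Rotation as Ro
np.set_printoptions(precision=4,suppress=True)
def go(p,jaw):
    s=get_state();R=Ro.from_euler("xyz",s["ee_rot"]).as_matrix();best=None
    for a in (jaw,jaw+180):
        a=np.radians(a);z=np.array([np.cos(a),np.sin(a),0]);x=np.array([0,0,-1.]);T=np.c_[x,np.cross(z,x),z]
        w=Ro.from_matrix(R.T@T).as_rotvec()
        if best is None or np.linalg.norm(w)<np.linalg.norm(best):best=w
    d=R.T@(np.array(p)-s["eef_pos"])
    print("pos",s["eef_pos"],"jaw dir deg",np.degrees(np.arctan2(R[1,2],R[0,2])),"q",s["q"],"t",s["t"])
    print("shift",d,"turn",best,"deg",np.degrees(np.linalg.norm(best)),"rows>=",max(np.linalg.norm(d)/.0625,np.degrees(np.linalg.norm(best))/10.7))
E
python3 - <<'E'
from h import *
go([.199,.645,.34],0);go([.552,-.0235,.34],97.5)
print(proj(grab_frame("top"),[.55,.2,.3]))
t=grab_frame("top")
print("can",plane(t,126,198,.11),"rack",plane(t,108,270,.081),"jar",plane(t,375,252,.065))
# lid angle: tab edge pts
for u,v in[(155,202),(158,228),(155.5,166),(168,266)]:
  o,d=ray(t,u,v)
  for z in(.25,.27,.29):print(u,v,o+d*(z-o[2])/d[2])
E
```

```text
pos [0.1987 0.6449 0.2262] jaw dir deg -107.1224873549866 q [ 1.5601  0.3589  0.0117 -0.0001 -1.2241 -0.2881] t 0.3
shift [-0.1138  0.0003 -0.0001] turn [ 1.272   0.0005 -0.0004] deg 72.87752053208072 rows>= 6.810983227297264
pos [0.1987 0.6449 0.2262] jaw dir deg -107.1224873549866 q [ 1.5601  0.3589  0.0117 -0.0001 -1.2241 -0.2881] t 0.3
shift [-0.1134  0.5345  0.5349] turn [-0.4297  0.0006  0.0001] deg 24.622508648895735 rows>= 12.233371469249757
[150.5378 204.2961]
can [0.5823 0.3162 0.11  ] rack [0.3992 0.3717 0.081 ] jar [ 0.4328 -0.3207  0.065 ]
155 202 [0.5589 0.204  0.25  ]
155 202 [0.5573 0.1985 0.27  ]
155 202 [0.5556 0.1931 0.29  ]
158 228 [0.5003 0.1972 0.25  ]
158 228 [0.4997 0.1919 0.27  ]
158 228 [0.4991 0.1866 0.29  ]
155.5 166 [0.6407 0.2029 0.25  ]
155.5 166 [0.6376 0.1974 0.27  ]
155.5 166 [0.6344 0.192  0.29  ]
168 266 [0.4151 0.1749 0.25  ]
168 266 [0.4161 0.17   0.27  ]
168 266 [0.417  0.1651 0.29  ]
```

```bash
python3 -m crank '[[-0.06,0,0,0,0,0,0.8],[-0.12,0,0,0,0,0,0.8],[-0.14,0,0,0,0,0,0.76],[-0.14,0.04,0.04,-0.1,0,0,0.76],[-0.14,0.08,0.08,-0.2,0,0,0.76],[-0.14,0.12,0.12,-0.3,0,0,0.76],[-0.14,0.16,0.16,-0.43,0,0,0.76],[-0.14,0.2,0.2,-0.43,0,0,0.76],[-0.14,0.24,0.24,-0.43,0,0,0.76],[-0.14,0.28,0.28,-0.43,0,0,0.76]]' 20; python3 -c "
from h import *
go([.552,-.0235,.34],97.5)"
```

```text
t: 1.65
eef_pos: [0.3843, 0.2933, 0.3669]
ee_rot: [2.446, 1.57, 1.007]
force: [1.1, 0.7, -0.3]
width: 0.0663
pos [0.3843 0.2933 0.3669] jaw dir deg -82.45809877221045 q [ 1.0598 -0.0281 -0.1475  0.0001 -1.4505  0.6426] t 1.65
shift [0.0268 0.1246 0.3361] turn [ 0.0007 -0.0008 -0.0006] deg 0.07087162989662152 rows>= 5.750663060787508
```

```bash
python3 -m crank '[[0,0.02,0.05,0,0,0,0.76],[0,0.04,0.1,0,0,0,0.76],[0,0.055,0.15,0,0,0,0.76],[0,0.075,0.2,0,0,0,0.76],[0,0.095,0.25,0,0,0,0.76],[0,0.11,0.3,0,0,0,0.76],[0.03,0.1246,0.336,0,0,0,0.76],[0.08,0.1246,0.336,0,0,0,0.76],[0.13,0.1246,0.336,0,0,0,0.76],[0.18,0.1246,0.336,0,0,0,0.76]]'; python3 -c "
from h import *
go([.552,-.0235,.12],97.5)
s=grab_frame('side');t=grab_frame('top')
crop(s,180,90,320,260,4,'s3.png');crop(t,190,140,330,280,5,'t3.png')
p=get_state()['eef_pos'];print(proj(s,p),proj(t,p))"
```

```text
t: 2.9
eef_pos: [0.5513, -0.0221, 0.1853]
ee_rot: [1.707, 1.57, 0.266]
force: [0.5, 0.0, 0.3]
width: 0.0665
pos [ 0.5513 -0.0221  0.1853] jaw dir deg -82.51313230350432 q [ 0.315   0.1881 -0.3222  0.     -1.0597  1.3864] t 2.9
shift [0.0653 0.0005 0.0015] turn [-0.0002 -0.0001 -0.0008] deg 0.04711309916700289 rows>= 1.0454552594790802
[261.036  168.8018] [257.2862 207.1083]
```

View pics/s3.png

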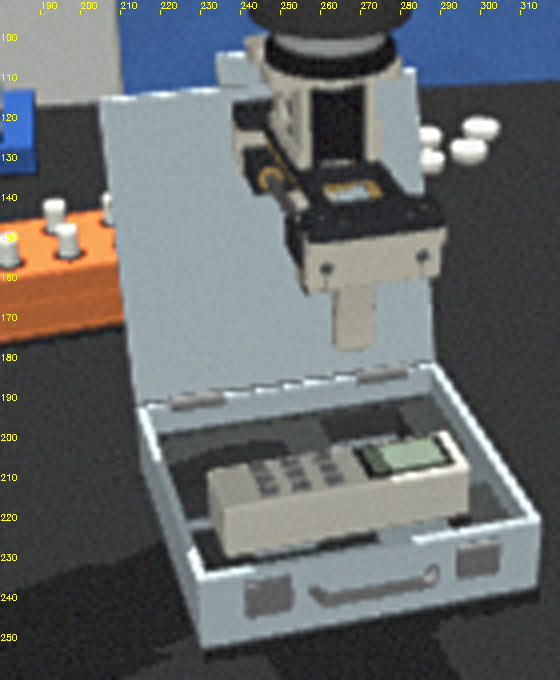

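View pics/t3.png

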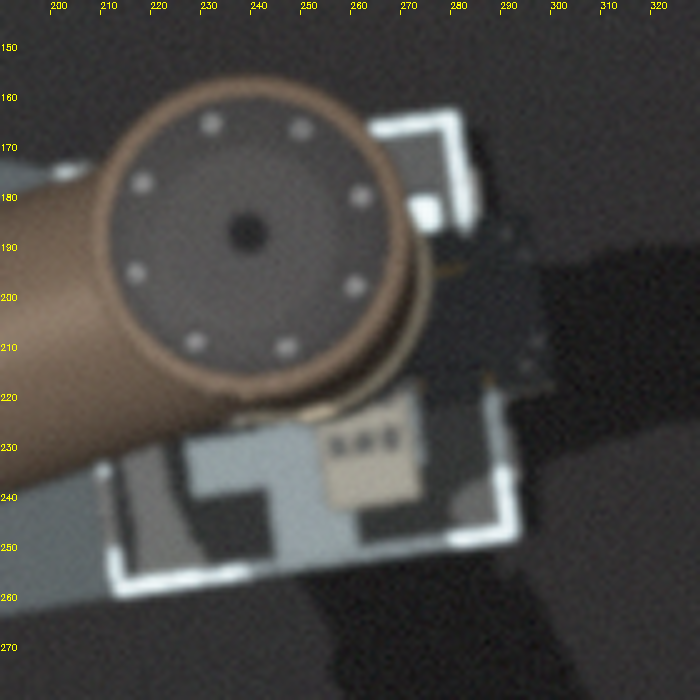

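```bash
python3 -c "
from h import *
s=grab_frame('side');t=grab_frame('top')
S=get_state();R=Ro.from_euler('xyz',S['ee_rot']).as_matrix();p=S['eef_pos']
for dz in (.033,.054):
  for dy in(-.0095,.0095):print(dz,dy,proj(s,p+R@np.array([0,dy,dz])))
# meter top midpoint
"
```

```text
0.033 -0.0095 [262.5262 173.2257]
0.033 0.0095 [270.0313 172.1677]
0.054 -0.0095 [264.9429 177.3487]
0.054 0.0095 [272.5613 176.2522]
```

```bash
python3 -m crank '[[0.04,0.0015,0.004,0,0,0,0.76],[0.08,0.0015,0.004,0,0,0,0.76],[0.11,0.0015,0.004,0,0,0,0.76],[0.13,0.0015,0.004,0,0,0,0.76],[0.14,0.0015,0.004,0,0,0,0.76],[0.148,0.0015,0.004,0,0,0,0.76],[0.148,0.0015,0.004,0,0,0,0.76]]'; python3 -c "
from h import *
go([.553,-.026,.037],97.5)
s=grab_frame('side')
crop(s,200,120,320,260,5,'s4.png')"
```

```text
t: 3.98
eef_pos: [0.5539, -0.0254, 0.0392]
ee_rot: [1.59, 1.57, 0.15]
force: [-0.8, 0.1, -0.0]
width: 0.0663
pos [ 0.5539 -0.0254  0.0392] jaw dir deg -82.47209214538792 q [ 0.3075  0.3574 -0.4826  0.0002 -0.73    1.3946] t 3.975
shift [ 0.0022 -0.001   0.0005] turn [ 0.0005 -0.     -0.0009] deg 0.05620128418372173 rows>= 0.03878582953641024
```

View pics/s4.png

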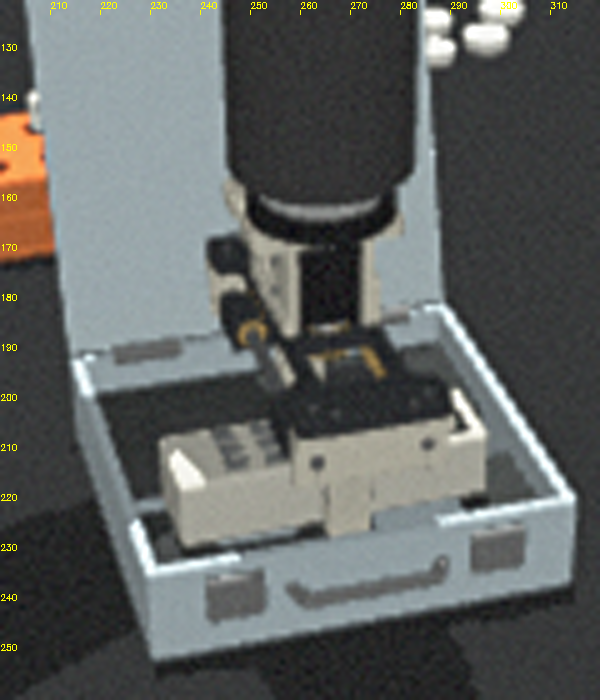

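```bash
python3 -m crank '[[0.001,0,0,0,0,0,0.5],[0.001,0,0,0,0,0,0.4],[0.001,0,0,0,0,0,0.4],[0.001,0,0,0,0,0,0.4],[0.001,0,0,0,0,0,0.4]]' 30;  python3 -m crank '[[-0.01,0,0,0,0,0,0.4],[-0.04,0,0,0,0,0,0.4],[-0.08,0,0,0,0,0,0.4],[-0.1,0,0,0,0,0,0.4],[-0.1,0,0,0,0,0,0.4]]'; python3 -c "
from h import *
go([.598,.018,.14],7.5)
s=grab_frame('side');t=grab_frame('top')
crop(s,200,90,320,260,4,'s5.png')
crop(t,190,140,330,280,4,'t5.png')"
```

```text
t: 4.65
eef_pos: [0.5539, -0.0252, 0.0381]
ee_rot: [1.757, 1.57, 0.317]
force: [-0.5, 2.5, 5.9]
width: 0.0503
t: 5.28
eef_pos: [0.5538, -0.0256, 0.1389]
ee_rot: [1.723, 1.568, 0.283]
force: [0.2, 0.2, -4.1]
width: 0.0497
pos [ 0.5538 -0.0256  0.1389] jaw dir deg -82.49527939339474 q [ 0.3072  0.2352 -0.3783  0.0001 -0.955   1.3946] t 5.275
shift [-0.001   0.0495 -0.0374] turn [-1.5707  0.0015 -0.0021] deg 89.99537756451313 rows>= 8.410782949954498
```

View pics/s5.png

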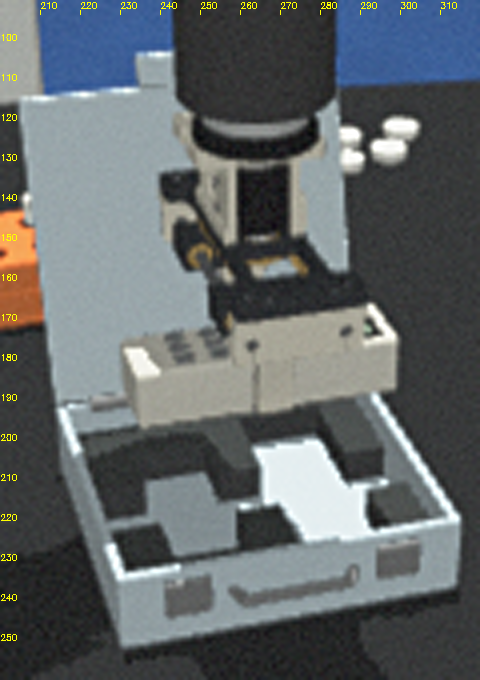

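View pics/t5.png

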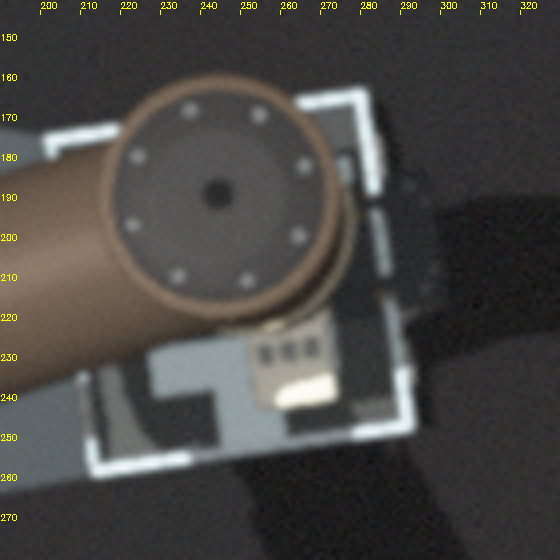

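```bash
python3 -c "
from h import *
s=grab_frame('side');t=grab_frame('top')
S=get_state();R=Ro.from_euler('xyz',S['ee_rot']).as_matrix();p=S['eef_pos'];n=R[:,2];a=np.cross(n,[0,0,1.]);a*=np.sign(a[0]);print(a,n)
o0=p+n*.025
for u,v in [(140,427),(397,388),(137,378),(398,338)]:
  o,d=ray(s,200+u/4-.4,90+v/4-.4);k=(o0-o)@n/(d@n);x=o+d*k;print((x-p)@a,x)
for u,v in [(258,408),(336,403)]:
  x=plane(t,190+u/4-.4,140+v/4-.4,p[2]+.033);print('top',(x-p)@a,(x-p)@n)
crop(s,210,165,310,255,7,'s6.png')
"
```

```text
[ 0.9915  0.1305 -0.    ] [ 0.1305 -0.9915  0.0002]
-0.08011928219922602 [ 0.4761 -0.0611  0.1312]
0.0883357424861704 [ 0.6431 -0.0391  0.1309]
-0.08038577157567224 [ 0.4758 -0.0611  0.1663]
0.08733914380315844 [ 0.6421 -0.0392  0.1678]
top -0.08405130655413515 -0.024210487354342877
top -0.08803726905555566 0.022575214215225063
```

View pics/s6.png

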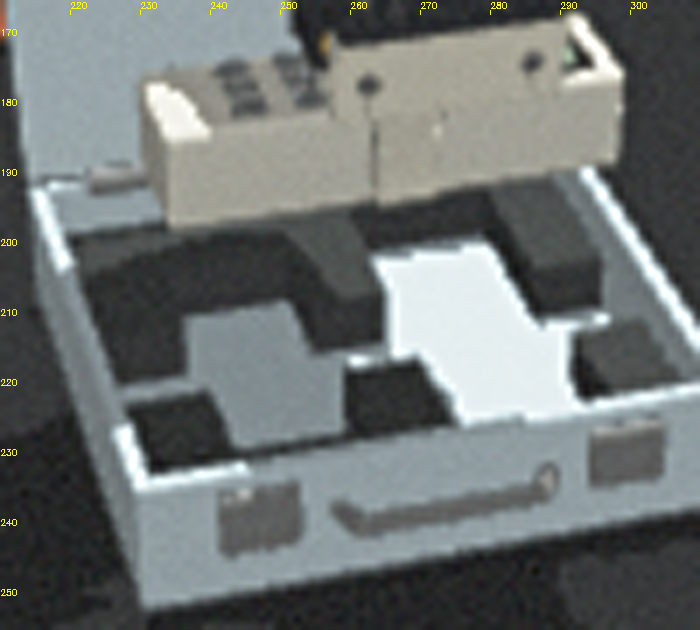

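```bash
python3 -m crank '[[0,0.006,-0.005,0.17,0,0,0.4],[0,0.012,-0.01,0.35,0,0,0.4],[0,0.018,-0.015,0.52,0,0,0.4],[0,0.024,-0.02,0.7,0,0,0.4],[0,0.03,-0.025,0.87,0,0,0.4],[0,0.036,-0.03,1.05,0,0,0.4],[0,0.042,-0.035,1.22,0,0,0.4],[0,0.0494,-0.0389,1.4,0,0,0.4],[0,0.0494,-0.0389,1.5726,0,0,0.4],[0,0.0494,-0.0389,1.5726,0,0,0.4]]'; python3 -c "
from h import *
go([.5977,.0194,.06],7.4)
s=grab_frame('side');t=grab_frame('top')
crop(s,200,90,320,260,4,'s7.png')
crop(t,190,140,330,280,4,'t7.png')"
```

```text
t: 6.72
eef_pos: [0.5966, 0.0193, 0.1361]
ee_rot: [0.168, 1.568, -2.843]
force: [-0.9, 0.3, -3.2]
width: 0.0496
pos [0.5966 0.0193 0.1361] jaw dir deg -172.5228993980792 q [ 0.3594  0.3061 -0.2848 -0.0002 -0.9825 -0.2288] t 6.725
shift [ 0.0761  0.     -0.0013] turn [ 0.0013  0.0026 -0.0004] deg 0.170486793488749 rows>= 1.2172760080634017
```

View pics/s7.png

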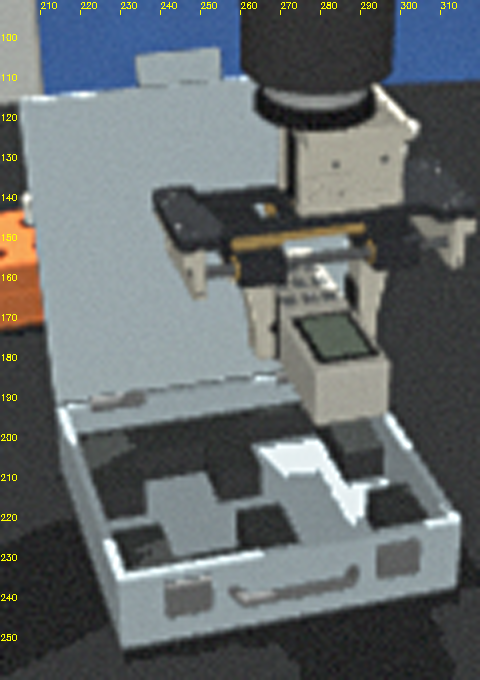

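View pics/t7.png

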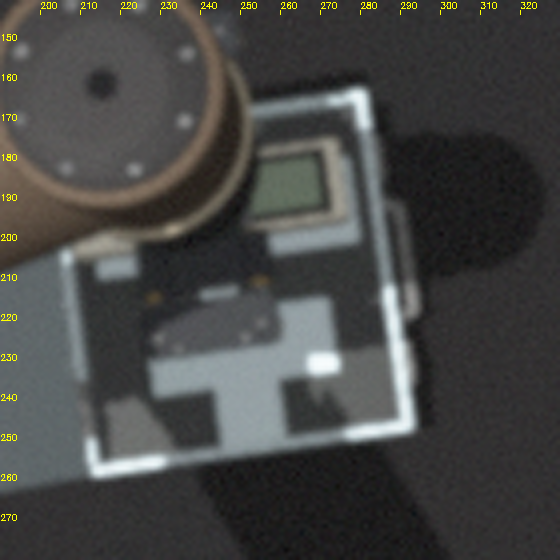

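```bash
python3 -m crank '[[0.03,0,-0.001,0,0.0026,0,0.4],[0.06,0,-0.0012,0,0.0026,0,0.4],[0.085,0,-0.0013,0,0.0026,0,0.4],[0.085,0,-0.0013,0,0.0026,0,0.4]]'; python3 -c "
from h import *
go([.5977,.0194,.014],7.4)
print(get_state()['force'])
s=grab_frame('side');t=grab_frame('top')
crop(s,210,150,320,250,6,'s8.png')
crop(t,200,150,300,270,6,'t8.png')"
```

```text
t: 7.32
eef_pos: [0.5968, 0.019, 0.0505]
ee_rot: [0.373, 1.569, -2.637]
force: [-0.2, -0.7, -3.0]
width: 0.0497
pos [0.5968 0.019  0.0505] jaw dir deg -172.46354083180478 q [ 0.3591  0.401  -0.3735  0.0004 -0.7985 -0.2279] t 7.325
shift [ 0.0365 -0.0003 -0.001 ] turn [ 0.0024  0.002  -0.0008] deg 0.185855385697139 rows>= 0.583807462427454
[-0.2212 -0.714  -3.0193]
```

View pics/s8.png

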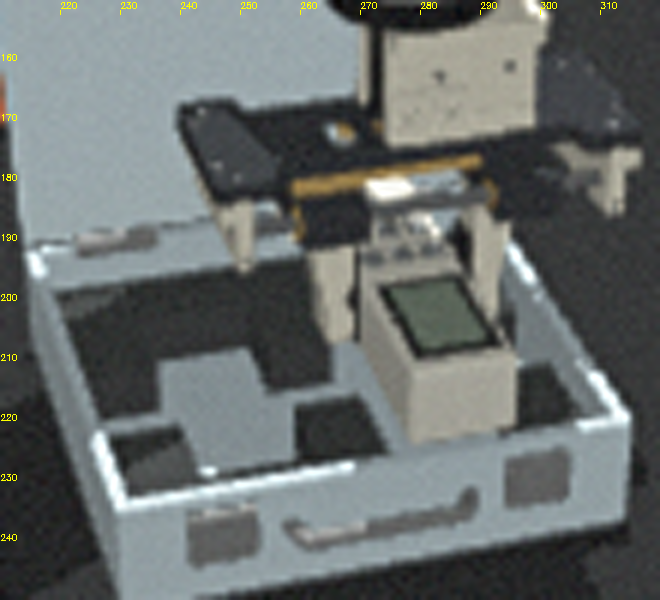

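View pics/t8.png

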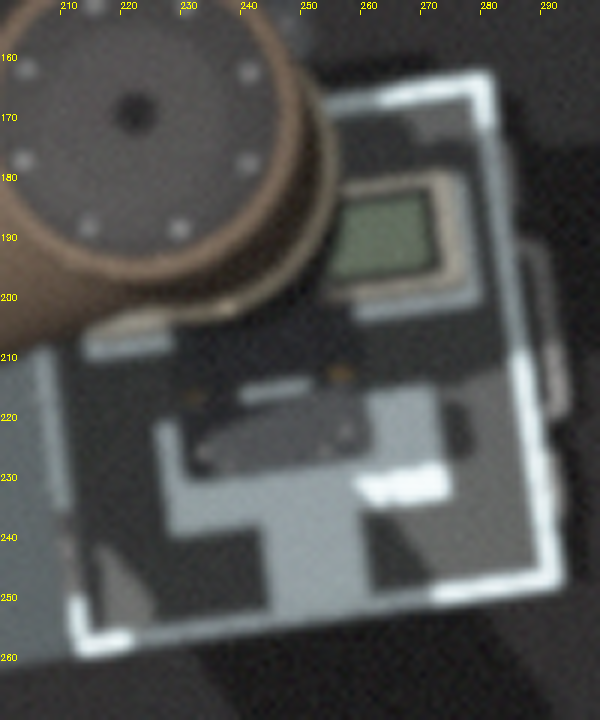

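```bash
python3 -c "
from h import *
t=grab_frame('top');s=grab_frame('side')
T=lambda u,v,z:plane(t,200+u/6-.4,150+v/6-.4,z)
S=lambda u,v,z:plane(s,210+u/6-.4,150+v/6-.4,z)
a=np.radians(97.4);X=np.array([np.cos(a),np.sin(a)]);Y=np.array([-X[1],X[0]])
def rel(p,c):d=p[:2]-c;return np.array([d@X,d@Y])*1e3
ct=np.array([.5491,.0121]);cs=np.array([.5536,.009])
zt=.0835;zb=.0435
for n,u,v,z in[('meter cr far',458,172,zt),('meter cr near',471,289,zt),('pocket cr near floor',481,303,.006),('pocket cr near rim',483,300,.031),('bpocket near',452,499,.006),('bpk hinge near',168,537,.006),('mpk hinge near',83,360,.006),('mpk far',467,170,.006),('rimcf',495,70,.054),('rimcn',567,586,.054)]:print(n,rel(T(u,v,z),ct))
for n,u,v,z in[('meter cr near top',410,362,zt),('far top',516,349,zt),('near bot',410,441,zb),('far bot',516,428,zb)]:print('S',n,rel(S(u,v,z),cs))
"
```

```text
meter cr far [-87.9626 -68.986 ]
meter cr near [-86.0921 -17.7844]
pocket cr near floor [-89.3653 -17.6109]
pocket cr near rim [-90.4916 -16.7312]
bpocket near [-63.0965  69.3169]
bpk hinge near [67.8427 67.415 ]
mpk hinge near [ 95.2207 -18.6054]
mpk far [-91.9896 -79.3507]
rimcf [-110.8306 -115.5601]
rimcn [-108.5331  115.3543]
S meter cr near top [-79.5009 -20.4381]
S far top [-82.8439 -67.1916]
S near bot [-81.7578 -20.3249]
S far bot [-85.6693 -67.8069]
```

```bash
python3 -m crank '[[0,0,-0.004,0,0,0,0.4],[0.01,0,-0.004,0,0,0,0.4],[0.015,0,-0.004,0,0,0,0.4],[0.018,0,-0.004,0,0,0,0.4],[0.021,0,-0.004,0,0,0,0.4],[0.021,0,-0.004,0,0,0,0.4]]'; python3 -c "
from h import *
go([.601,.0194,.014],7.4)
print(get_state()['force'],get_state()['moment'])
s=grab_frame('side');t=grab_frame('top')
crop(s,210,150,320,250,6,'s9.png')
crop(t,200,150,300,270,6,'t9.png')"
```

```text
t: 8.28
eef_pos: [0.6024, 0.0201, 0.0313]
ee_rot: [3.1, 1.569, 0.087]
force: [0.7, -0.5, -4.5]
width: 0.0494
pos [0.6024 0.0201 0.0313] jaw dir deg -172.58732706989878 q [ 0.3576  0.4308 -0.3805  0.0008 -0.7574 -0.2289] t 8.275
shift [0.0173 0.0005 0.0015] turn [ 0.0002 -0.0022 -0.0001] deg 0.12422044367522948 rows>= 0.2781861489155041
[ 0.6652 -0.4505 -4.5027] [ 0.1413 -0.0439 -0.0047]
```

View pics/s9.png

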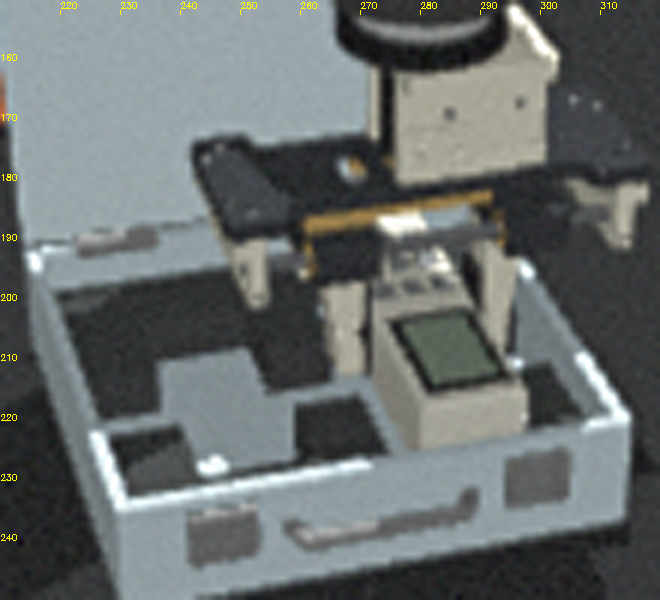

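View pics/t9.png

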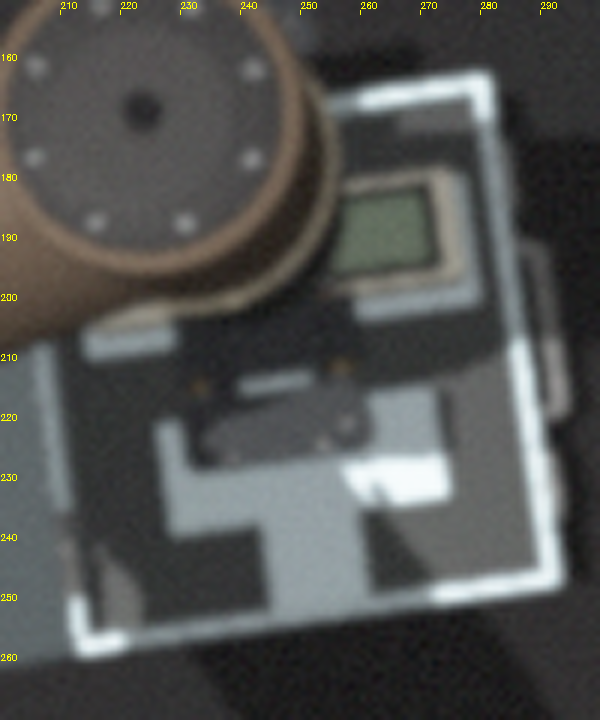

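```bash
python3 -m crank '[[0.005,0,0,0,0,0,0.4],[0.01,0,0,0,0,0,0.4],[0.013,0,0,0,0,0,0.4],[0.016,0,0,0,0,0,0.4],[0.016,0,0,0,0,0,0.4]]'; python3 -c "
from h import *
go([.601,.0194,.013],7.4)
print(get_state()['force'],get_state()['moment'])"
```

```text
t: 9.0
eef_pos: [0.6024, 0.0201, 0.0152]
ee_rot: [3.093, 1.569, 0.08]
force: [0.7, -0.8, -3.1]
width: 0.05
pos [0.6024 0.0201 0.0152] jaw dir deg -172.5866086568972 q [ 0.3576  0.4521 -0.393   0.0009 -0.7237 -0.2289] t 9.0
shift [0.0022 0.0005 0.0015] turn [ 0.0002 -0.0021 -0.0001] deg 0.12010449487344883 rows>= 0.04438059962623622
[ 0.6594 -0.8057 -3.1114] [ 0.0631 -0.0399 -0.0372]
```

```bash
python3 -m crank '[[0.001,0,0,0,0,0,0.4],[0.002,0,0,0,0,0,0.4],[0.003,0,0,0,0,0,0.4]]'; python3 -c "
from h import *
print(get_state()['force'],get_state()['eef_pos'])"
```

```text
t: 9.38
eef_pos: [0.6027, 0.0202, 0.0131]
ee_rot: [3.085, 1.568, 0.074]
force: [-4.2, 1.1, 9.6]
width: 0.0498
[-4.1641  1.0555  9.5853] [0.6027 0.0202 0.0131]
```

```bash
python3 -m crank '[[0.002,0,0,0,0,0,0.5],[0.002,0,0,0,0,0,0.66],[0.002,0,0,0,0,0,0.68],[0.002,0,0,0,0,0,0.68]]'; python3 -m crank '[[-0.01,0,0,0,0,0,0.68],[-0.04,0,0,0,0,0,0.68],[-0.09,0,0,0,0,0,0.68],[-0.13,0,0,0,0,0,0.68],[-0.13,0.06,0,0,0,0,0.8],[-0.13,0.12,0,0,0,0,0.9],[-0.13,0.17,0,0,0,0,0.9],[-0.13,0.22,0,0,0,0,0.9]]';python3 -c "
from h import *
go([.567,-.403,.15],90)
print(get_state()['force'],get_state()['moment'])
s=grab_frame('side');t=grab_frame('top')
crop(s,200,150,330,260,6,'s10.png')
crop(t,145,150,305,275,5,'t10.png')"
```

```text
t: 9.88
eef_pos: [0.6028, 0.0202, 0.0106]
ee_rot: [3.141, 1.568, 0.129]
force: [-0.2, 0.0, -0.2]
width: 0.0593
t: 10.88
eef_pos: [0.6308, -0.1998, 0.1414]
ee_rot: [3.073, 1.567, 0.061]
force: [-0.2, 0.1, -0.5]
width: 0.0786
pos [ 0.6308 -0.1998  0.1414] jaw dir deg -172.58119002392914 q [-0.0127  0.3961 -0.1338 -0.0003 -1.0376  0.1424] t 10.875
shift [-0.0088  0.1933  0.0895] turn [-1.4413 -0.0025 -0.0026] deg 82.5813894351287 rows>= 7.71788686309614
[-0.18    0.0827 -0.5282] [ 0.1397 -0.1743  0.0149]
```

View pics/s10.png

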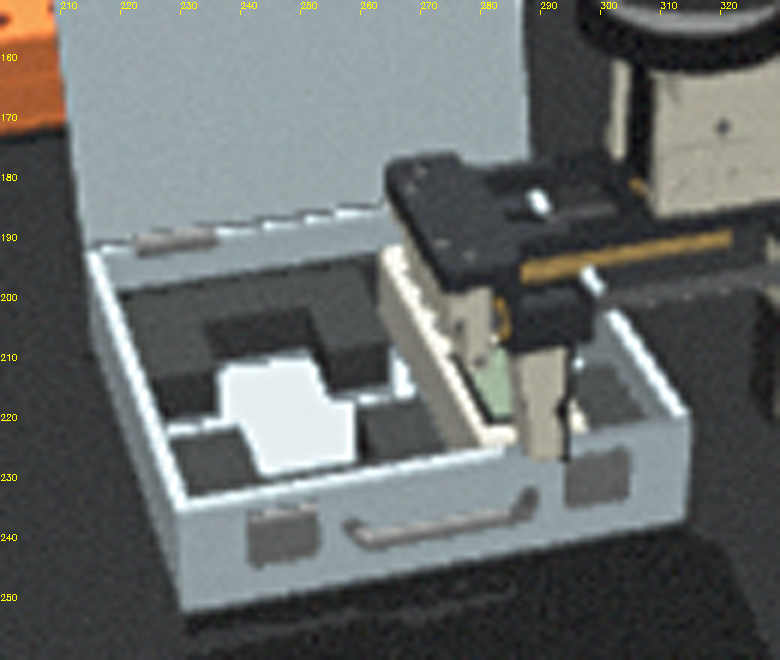

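View pics/t10.png

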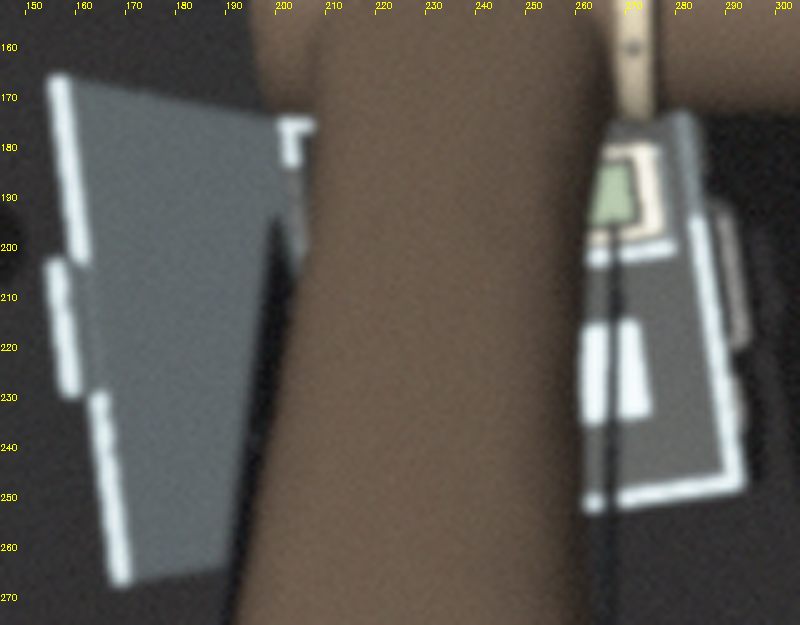

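```bash
python3 -m crank '[[0,0.024,0.01,-0.17,0,0,0.65],[0,0.048,0.02,-0.34,0,0,0.65],[0,0.072,0.03,-0.51,0,0,0.65],[0,0.096,0.04,-0.68,0,0,0.65],[0,0.12,0.05,-0.85,0,0,0.65],[0,0.144,0.06,-1.02,0,0,0.65],[0,0.17,0.07,-1.19,0,0,0.65],[0,0.1927,0.0889,-1.36,0,0,0.65],[0,0.1927,0.0889,-1.473,0,0,0.65],[0,0.1927,0.0889,-1.473,0,0,0.65]]';python3 -c "
from h import *
go([.5675,-.4024,.06],91.8)
s=grab_frame('side');t=grab_frame('top')
crop(s,205,215,345,365,4,'s11.png');crop(t,320,120,480,270,4,'t11.png')"
```

```text
t: 12.22
eef_pos: [0.5672, -0.4006, 0.1408]
ee_rot: [1.63, 1.568, 0.089]
force: [0.1, -0.1, 1.1]
width: 0.057
pos [ 0.5672 -0.4006  0.1408] jaw dir deg -88.26111412705578 q [-0.3358  0.4468 -0.0533 -0.0013 -1.0682  1.9375] t 12.225
shift [ 0.0808 -0.      0.0018] turn [-0.0011 -0.0002 -0.0028] deg 0.17058803852883334 rows>= 1.2931433677020316
```

View pics/s11.png

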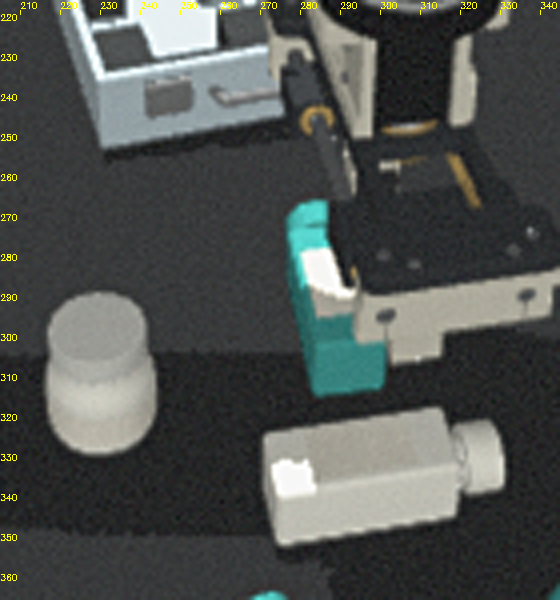

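View pics/t11.png

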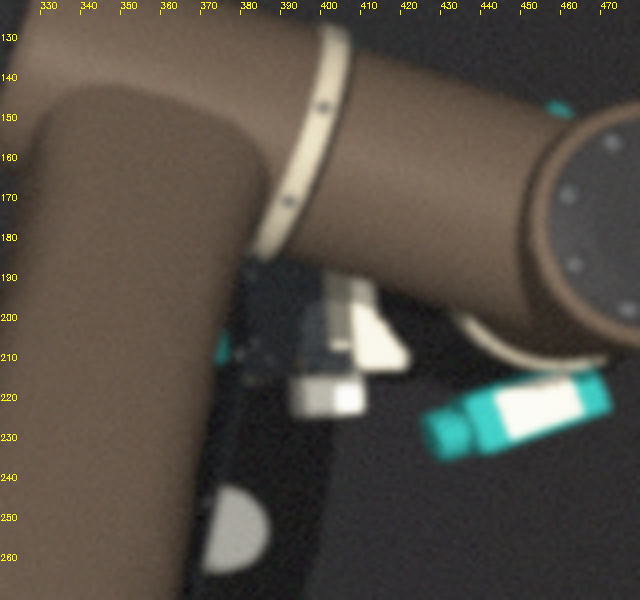

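```bash
python3 -m crank '[[0.04,0,0.0018,0,0,0,0.65],[0.075,0,0.0018,0,0,0,0.65],[0.09,0,0.0018,0,0,0,0.65],[0.09,0,0.0018,0,0,0,0.65]]';python3 -c "
from h import *
go([.5675,-.4024,.008],91.8)
s=grab_frame('side')
crop(s,205,215,345,365,4,'s12.png')"
```

```text
t: 12.82
eef_pos: [0.5675, -0.4019, 0.0497]
ee_rot: [2.275, 1.57, 0.736]
force: [0.3, -0.5, 0.6]
width: 0.057
pos [ 0.5675 -0.4019  0.0497] jaw dir deg -88.20563563959007 q [-0.3374  0.5335 -0.1393 -0.0013 -0.8975  1.9403] t 12.825
shift [ 0.0417 -0.0001  0.0005] turn [-0.0001 -0.0008 -0.0009] deg 0.06825751593029829 rows>= 0.6669012028778956
```

View pics/s12.png

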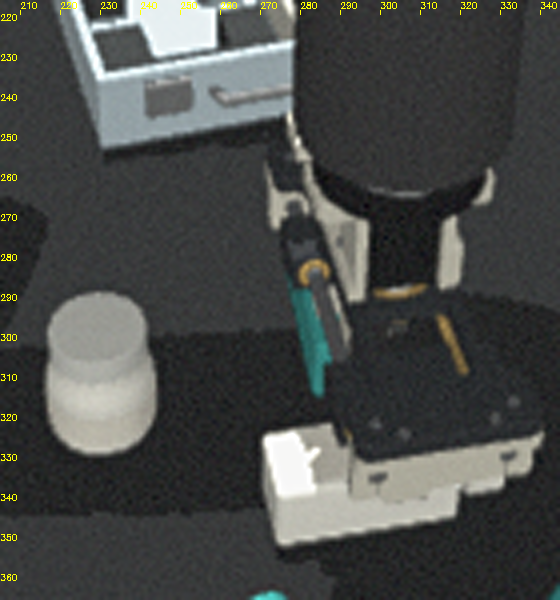

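```bash
python3 -m crank '[[0.008,0,0.0005,0,0,0,0.65],[0.014,0,0.0005,0,0,0,0.65],[0.02,0,0.0005,0,0,0,0.65],[0.02,0,0.0005,0,0,0,0.65]]';python3 -c "
from h import *
go([.5675,-.4024,.008],91.8)
s=grab_frame('side')
crop(s,205,215,345,365,4,'s13.png')"
```

```text
t: 13.38
eef_pos: [0.5673, -0.4027, 0.0297]
ee_rot: [1.95, 1.569, 0.41]
force: [0.2, -0.1, -0.3]
width: 0.0565
pos [ 0.5673 -0.4027  0.0297] jaw dir deg -88.19808977581022 q [-0.3387  0.5549 -0.1548 -0.0016 -0.8597  1.942 ] t 13.375
shift [ 0.0217  0.0001 -0.0003] turn [ 0.     -0.0007 -0.0017] deg 0.10240974172786992 rows>= 0.34781625159586504
```

View pics/s13.png

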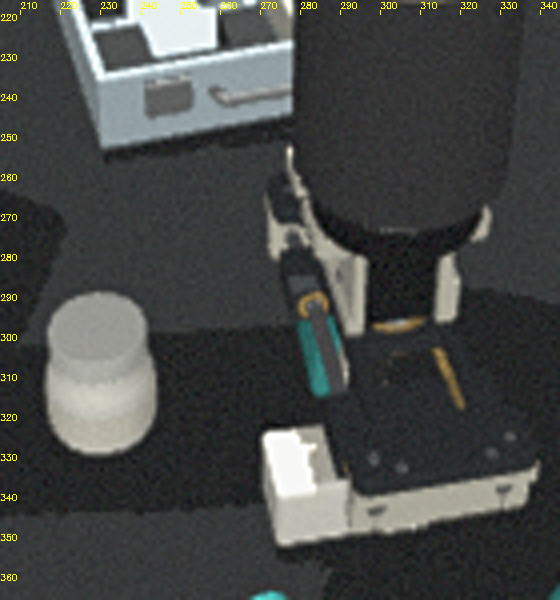

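```bash
python3 -m crank '[[0.008,0,0,0,0,0,0.65],[0.014,0,0,0,0,0,0.65],[0.018,0,0,0,0,0,0.65],[0.022,0,0,0,0,0,0.65],[0.022,0,0,0,0,0,0.4],[0.022,0,0,0,0,0,0.3],[0.022,0,0,0,0,0,0.3],[0.022,0,0,0,0,0,0.3],[0.022,0,0,0,0,0,0.3]]' 22;python3 -c "
from h import *
go([.5675,-.4024,.15],91.8)
print(get_state()['force'],get_state()['width'])"
```

```text
t: 14.55
eef_pos: [0.5679, -0.4029, 0.0085]
ee_rot: [1.608, 1.568, 0.069]
force: [-0.8, 0.3, -0.3]
width: 0.04
pos [ 0.5679 -0.4029  0.0085] jaw dir deg -88.1859069320529 q [-0.3386  0.5788 -0.17   -0.0016 -0.8194  1.9421] t 14.55
shift [-0.1415 -0.     -0.0005] turn [ 0.0002 -0.0001 -0.0029] deg 0.16474738546544793 rows>= 2.263508793513181
[-0.7553  0.2908 -0.2951] 0.03997887160303468
```

```bash
python3 -m crank '[[-0.01,0,0,0,0,0,0.3],[-0.04,0,0,0,0,0,0.3],[-0.08,0,0,0,0,0,0.3],[-0.12,0,0,0,0,0,0.3],[-0.15,0,0,0,0,0,0.3],[-0.15,0,0,0,0,0,0.3]]';python3 -c "
from h import *
go([.512,.0065,.15],7.4)
print(get_state()['force'],get_state()['width'])
s=grab_frame('side');crop(s,205,195,345,345,5,'s14.png')"
```

```text
t: 15.3
eef_pos: [0.5687, -0.4036, 0.1621]
ee_rot: [1.275, 1.563, -0.264]
force: [0.0, 0.3, -2.8]
width: 0.0401
pos [ 0.5687 -0.4036  0.1621] jaw dir deg -88.17993407457841 q [-0.3389  0.4318 -0.0261 -0.0007 -1.1049  1.9418] t 15.3
shift [ 0.0108 -0.0438 -0.4117] turn [ 1.4734 -0.0037 -0.0079] deg 84.42158342049485 rows>= 7.889867609392043
[ 0.0292  0.2562 -2.7933] 0.0401108199382932
```

View pics/s14.png

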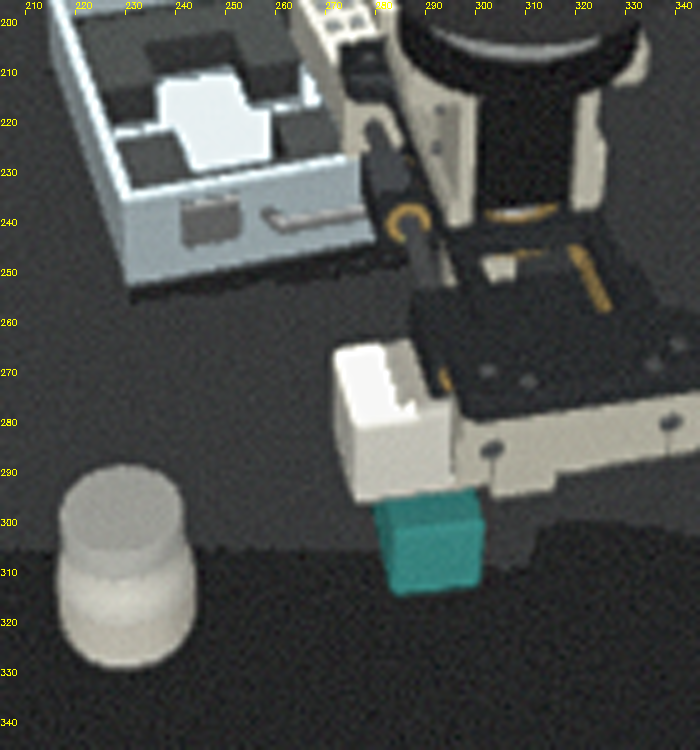

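```bash
python3 -m crank '[[0,-0.004,-0.04,0.15,0,0,0.3],[0,-0.008,-0.08,0.3,0,0,0.3],[0,-0.013,-0.12,0.45,0,0,0.3],[0,-0.017,-0.16,0.6,0,0,0.3],[0,-0.021,-0.2,0.75,0,0,0.3],[0,-0.025,-0.24,0.9,0,0,0.3],[0,-0.03,-0.28,1.05,0,0,0.3],[0,-0.034,-0.32,1.2,0,0,0.3],[0,-0.038,-0.36,1.35,0,0,0.3],[0,-0.0438,-0.4117,1.473,0,0,0.3]]';python3 -c "
from h import *
go([.512,.0065,.07],7.4)"
```

```text
t: 16.6
eef_pos: [0.5094, 0.008, 0.157]
ee_rot: [2.291, 1.57, -0.726]
force: [1.4, -0.3, -2.0]
width: 0.0398
pos [0.5094 0.008  0.157 ] jaw dir deg -172.90288908150532 q [ 0.402   0.1456 -0.4473  0.0005 -0.9777 -0.2784] t 16.6
shift [ 0.087   0.0018 -0.0024] turn [-0.0053 -0.0003 -0.0003] deg 0.3039603295899849 rows>= 1.393459797106923
```

```bash
python3 -m crank '[[0.04,0.0018,-0.0024,-0.0053,0,0,0.3],[0.08,0.0018,-0.0024,-0.0053,0,0,0.3],[0.1,0.0018,-0.0024,-0.0053,0,0,0.3],[0.1,0.0018,-0.0024,-0.0053,0,0,0.3]]';python3 -c "
from h import *
go([.512,.0065,.014],7.4)
print(get_state()['force'])
s=grab_frame('side');t=grab_frame('top')
crop(s,200,150,320,250,6,'s15.png')
crop(t,200,150,300,270,6,'t15.png')"
```

```text
t: 17.1
eef_pos: [0.5113, 0.0051, 0.0559]
ee_rot: [0.352, 1.568, -2.655]
force: [0.3, 0.1, -2.7]
width: 0.0399
pos [0.5113 0.0051 0.0559] jaw dir deg -172.30168375503044 q [ 0.3947  0.276  -0.5591  0.0004 -0.7389 -0.2607] t 17.1
shift [ 0.0419 -0.0014 -0.001 ] turn [ 0.0052  0.0031 -0.0011] deg 0.3522147045854337 rows>= 0.6714201992001332
[ 0.2806  0.0715 -2.7119]
```

View pics/s15.png

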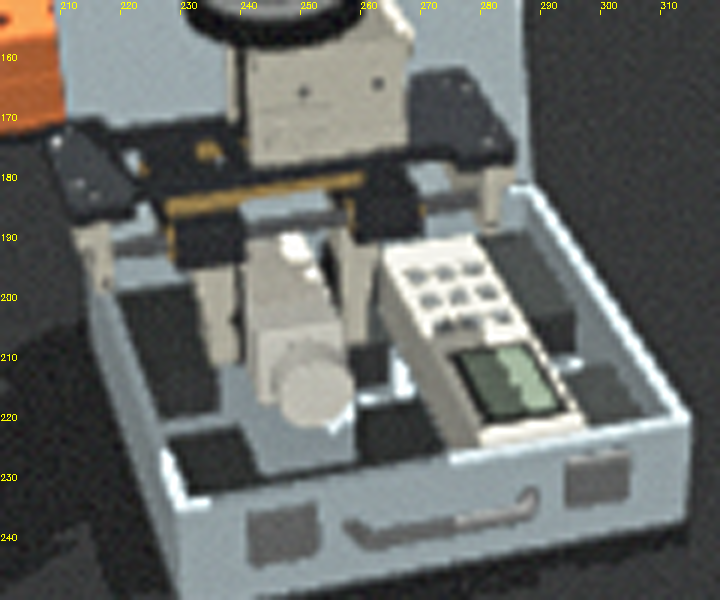

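View pics/t15.png

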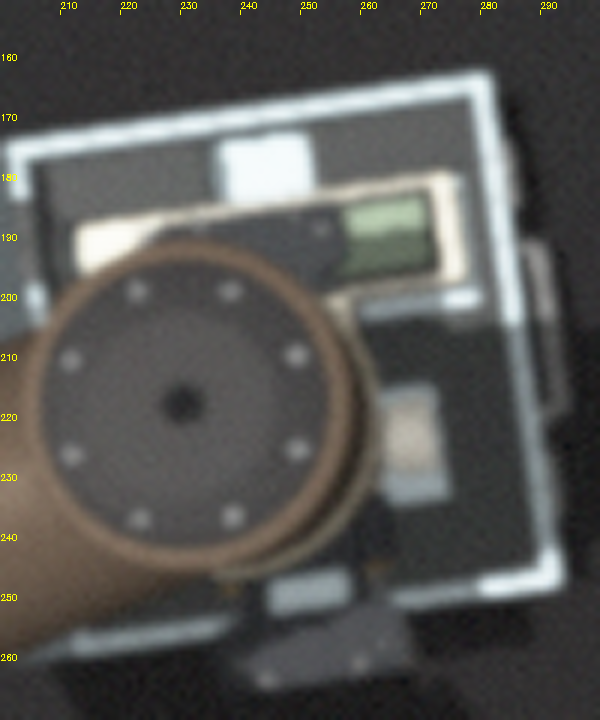

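```bash
python3 -c "
from h import *
t=grab_frame('top');s=grab_frame('side')
T=lambda u,v,z:plane(t,200+u/6-.4,150+v/6-.4,z)
S=lambda u,v,z:plane(s,200+u/6-.4,150+v/6-.4,z)
a=np.radians(97.4);X=np.array([np.cos(a),np.sin(a)]);Y=np.array([-X[1],X[0]])
def rel(p,c):d=p[:2]-c;return np.array([d@X,d@Y])*1e3
ct=np.array([.5491,.0121]);cs=np.array([.5536,.009])
z=.0559-.0085+.02
for n,u,v,zz in[('cap far',420,402,z+.012),('cap near',425,470,z+.012),('cap end',438,436,z),('pk far',436,385,.006),('pk near',450,497,.006)]:print(n,rel(T(u,v,zz),ct))
for n,u,v,zz in[('cap ctr',317,393,z),('cap l',280,393,z),('cap r',354,393,z),('body nearbot',260,403,z-.02),('rim c near',183,502,.054),('rim c far',688,412,.054)]:print('S',n,rel(S(u,v,zz),cs))
for cc in (ct,cs,np.array([.5537,.0119])):print('tcp',rel(get_state()['eef_pos'],cc))
crop(s,225,180,265,235,12,'s16.png')
"
```

```text
cap far [-57.0696  27.1385]
cap near [-54.9422  56.5479]
cap end [-62.3605  42.359 ]
pk far [-63.4483  16.6359]
pk near [-62.3254  68.2798]
S cap ctr [-61.0644  42.3392]
S cap l [-56.5973  57.54  ]
S cap r [-65.5353  27.1255]
S body nearbot [-33.5926  61.4752]
S rim c near [-102.7446  110.3667]
S rim c far [-101.8816 -113.3797]
tcp [-1.6194 35.5098]
tcp [ 2.0344 39.5731]
tcp [-0.8286 40.0457]
```

View pics/s16.png

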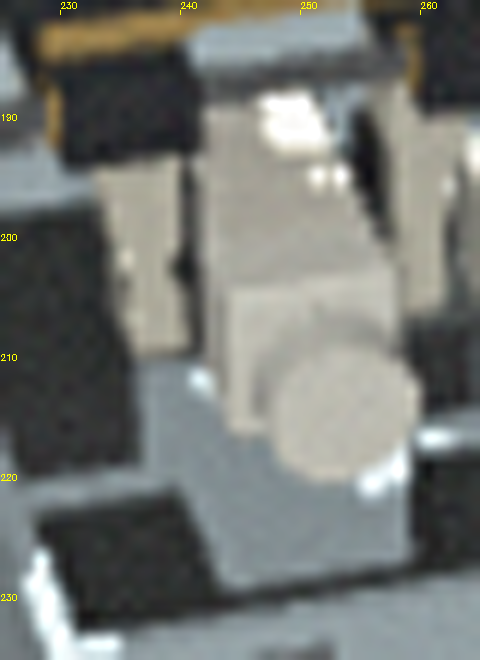

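```bash
python3 -m crank '[[0,-0.0045,0,0.005,0,0,0.3],[0.01,-0.0045,0,0.005,0,0,0.3],[0.02,-0.0045,0,0.005,0,0,0.3],[0.026,-0.0045,0,0.005,0,0,0.3],[0.032,-0.0045,0,0.005,0,0,0.3],[0.032,-0.0045,0,0.005,0,0,0.3]]';python3 -c "
from h import *
go([.512,.0065,.014],7.4)
print(get_state()['force'])
s=grab_frame('side');t=grab_frame('top')
crop(s,200,150,320,250,6,'s17.png')
crop(t,200,150,300,270,6,'t17.png')"
```

```text
t: 18.05
eef_pos: [0.5126, 0.0101, 0.0257]
ee_rot: [2.902, 1.569, -0.11]
force: [-0.8, 0.4, -2.0]
width: 0.0398
pos [0.5126 0.0101 0.0257] jaw dir deg -172.57421817828373 q [ 0.4036  0.3216 -0.5882  0.0011 -0.6598 -0.2749] t 18.05
shift [0.0117 0.0034 0.0011] turn [ 0.0004 -0.0014 -0.0003] deg 0.08459730783426521 rows>= 0.19590487824973427
[-0.7958  0.4469 -2.0002]
```

View pics/s17.png

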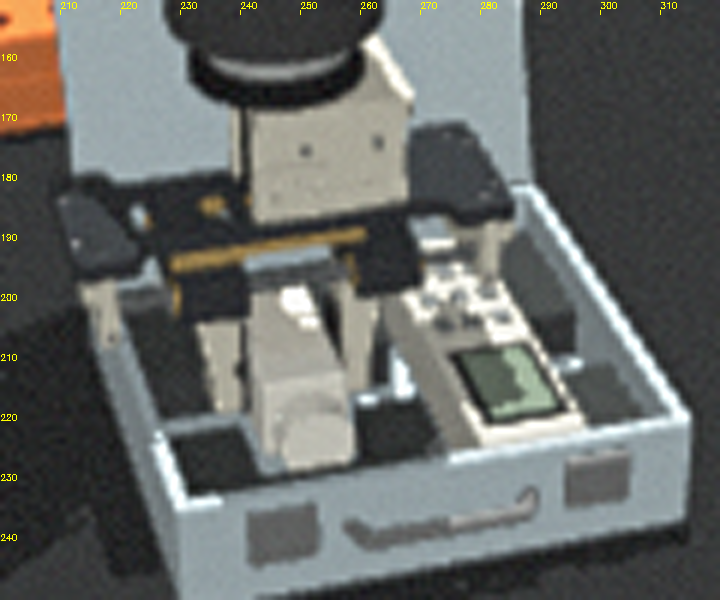

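View pics/t17.png

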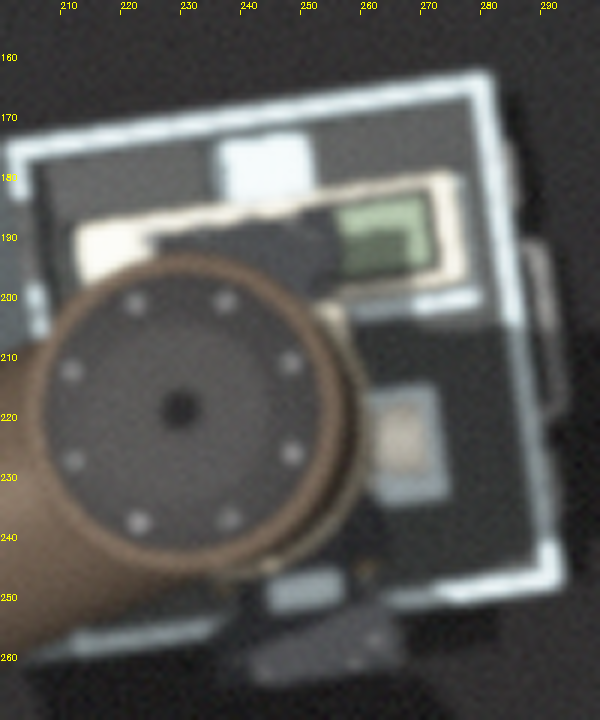

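```bash
python3 -m crank '[[0.004,0,0,0,0,0,0.3],[0.007,0,0,0,0,0,0.3],[0.009,0,0,0,0,0,0.3],[0.01,0,0,0,0,0,0.3]]'; python3 -m crank '[[0.001,0,0,0,0,0,0.3],[0.002,0,0,0,0,0,0.3]]'
```

```text
t: 18.65
eef_pos: [0.513, 0.0103, 0.0162]
ee_rot: [3.12, 1.568, 0.108]
force: [0.3, 0.3, -1.4]
width: 0.0397
t: 18.9
eef_pos: [0.5131, 0.0103, 0.0144]
ee_rot: [-3.133, 1.568, 0.138]
force: [-3.8, 2.6, 11.3]
width: 0.04
```

```bash
python3 -m crank '[[0,0,0,0,0,0,0.5],[0,0,0,0,0,0,0.58],[0,0,0,0,0,0,0.58],[0,0,0,0,0,0,0.58]]'; python3 -m crank '[[-0.01,0,0,0,0,0,0.58],[-0.04,0,0,0,0,0,0.58],[-0.09,0,0,0,0,0,0.58],[-0.13,0,0,0,0,0,0.58],[-0.19,0,0,0,0,0,0.4],[-0.25,0,0,0,0,0,0.2],[-0.31,0,0,0,0,0,0],[-0.35,0,0,0,0,0,0],[-0.35,0,0,0,0,0,0]]';python3 -c "
from h import *
go([.55,.27,.35],7.4)
print(get_state()['force'])
s=grab_frame('side');t=grab_frame('top')
crop(s,200,150,320,250,6,'s18.png')
crop(t,145,150,305,275,5,'t18.png')"
```

```text
t: 19.4
eef_pos: [0.5131, 0.0103, 0.0144]
ee_rot: [3.14, 1.568, 0.128]
force: [-0.4, 1.0, -0.3]
width: 0.051
t: 20.52
eef_pos: [0.513, 0.0101, 0.3688]
ee_rot: [-3.038, 1.561, 0.233]
force: [-0.3, -0.9, -0.5]
width: 0.0061
pos [0.513  0.0101 0.3688] jaw dir deg -172.5638948047759 q [ 0.4042  0.0191 -0.0972  0.0017 -1.4448 -0.2746] t 20.525
shift [ 0.0197 -0.2529 -0.0701] turn [ 0.0006 -0.0098  0.001 ] deg 0.564661654312205 rows>= 4.210457951862727
[-0.3143 -0.8887 -0.4764]
```

View pics/s18.png

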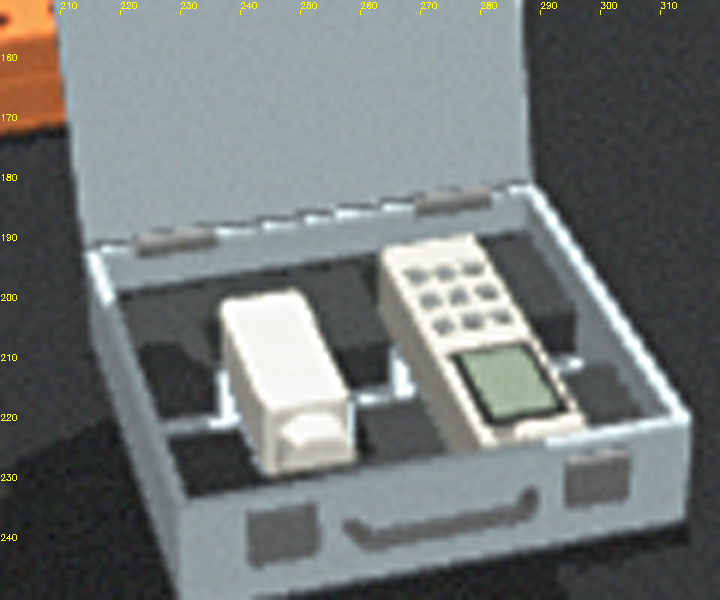

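View pics/t18.png

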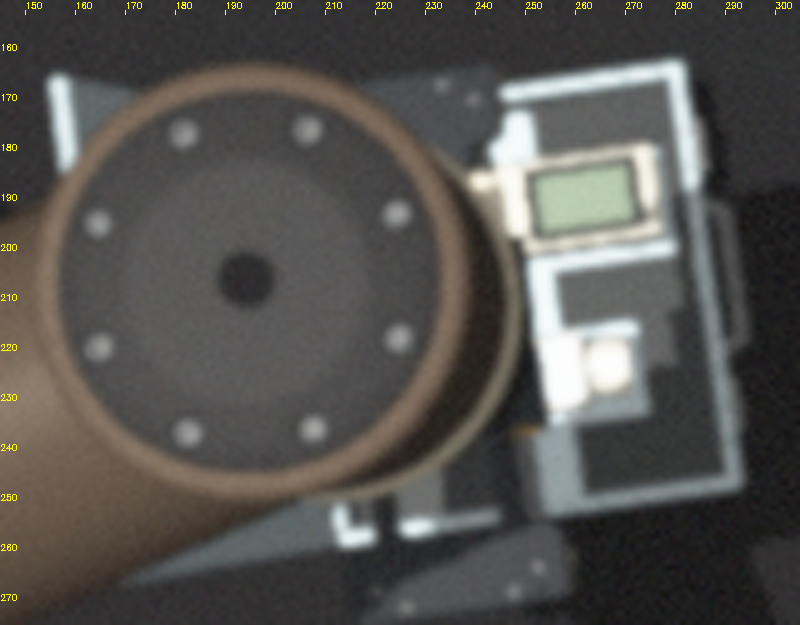

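```bash
python3 -m crank '[[0,-0.05,-0.01,0,-0.0098,0,0],[0,-0.1,-0.02,0,-0.0098,0,0],[0,-0.15,-0.03,0,-0.0098,0,0],[0,-0.2,-0.04,0,-0.0098,0,0],[0,-0.24,-0.041,0,-0.0098,0,0],[0.04,-0.24,-0.041,0,-0.0098,0,0],[0.09,-0.24,-0.041,0,-0.0098,0,0],[0.13,-0.24,-0.041,0,-0.0098,0,0],[0.13,-0.24,-0.041,0,-0.0098,0,0]]' 20;python3 -c "
from h import *
go([.5226,.2529,.235],7.4)
print(get_state()['force'])
s=grab_frame('side');t=grab_frame('top')
crop(s,190,60,330,250,3,'s19.png')
crop(t,100,130,300,275,4,'t19.png')"
```

```text
t: 21.75
eef_pos: [0.5199, 0.2518, 0.2304]
ee_rot: [0.302, 1.556, -2.711]
force: [0.2, -0.5, 1.5]
width: 0.0002
pos [0.5199 0.2518 0.2304] jaw dir deg -172.58961227460287 q [ 0.7859  0.2065 -0.188  -0.0057 -1.1905 -0.6544] t 21.75
shift [-0.0046 -0.0007 -0.0028] turn [ 0.0002  0.0145 -0.0045] deg 0.868788423217015 rows>= 0.08745073476109744
[ 0.1538 -0.5184  1.5143]
```

View pics/s19.png

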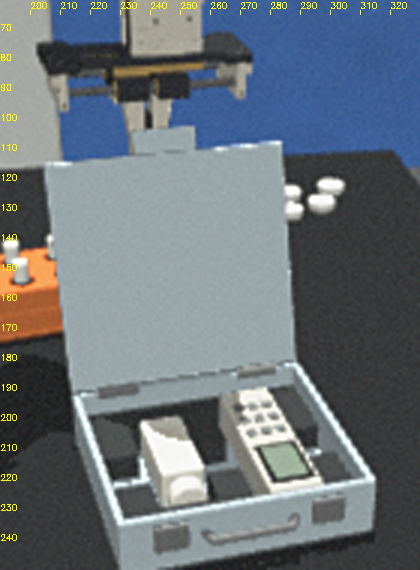

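View pics/t19.png

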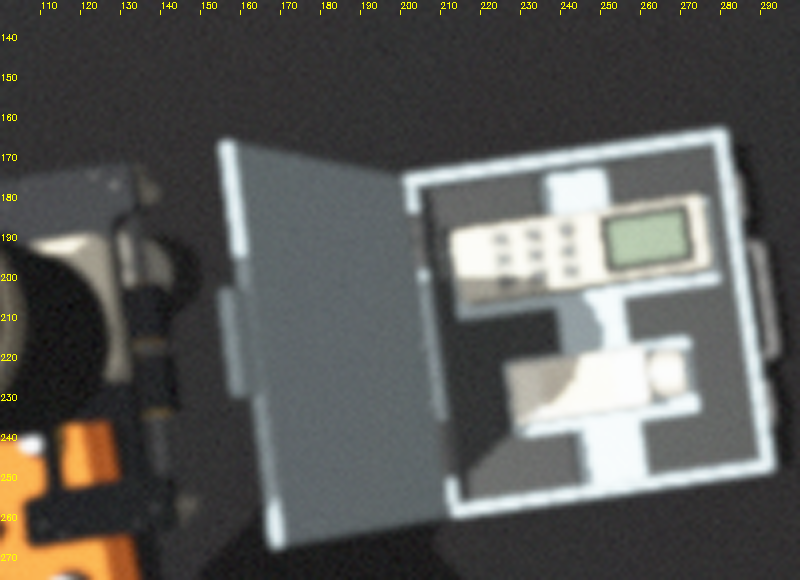

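```bash
python3 -m crank '[[-0.02,0,-0.0028,0,0.0145,-0.0045,0],[-0.02,0.01,-0.0028,0,0.0145,-0.0045,0],[-0.02,0.02,-0.0028,0,0.0145,-0.0045,0],[-0.02,0.03,-0.0028,0,0.0145,-0.0045,0],[-0.02,0.04,-0.0028,0,0.0145,-0.0045,0],[-0.02,0.05,-0.0028,0,0.0145,-0.0045,0],[-0.02,0.06,-0.0028,0,0.0145,-0.0045,0]]';python3 -c "
from h import *
go([.540,.119,.054],7.4)
print(get_state()['force'])
s=grab_frame('side');t=grab_frame('top')
crop(s,190,60,330,250,3,'s20.png')
crop(t,100,130,300,275,4,'t20.png')"
```

```text
t: 22.72
eef_pos: [0.5332, 0.1943, 0.2547]
ee_rot: [-2.564, 1.561, 0.708]
force: [-0.3, 3.3, 2.5]
width: 0.0007
pos [0.5332 0.1943 0.2547] jaw dir deg -172.5647442576985 q [ 0.6941  0.159  -0.1934 -0.0001 -1.2085 -0.5643] t 22.725
shift [0.2003 0.0766 0.0046] turn [ 0.0006 -0.0083  0.0054] deg 0.5677474585840299 rows>= 3.431893119111038
[-0.2571  3.3263  2.4874]
```

View pics/s20.png

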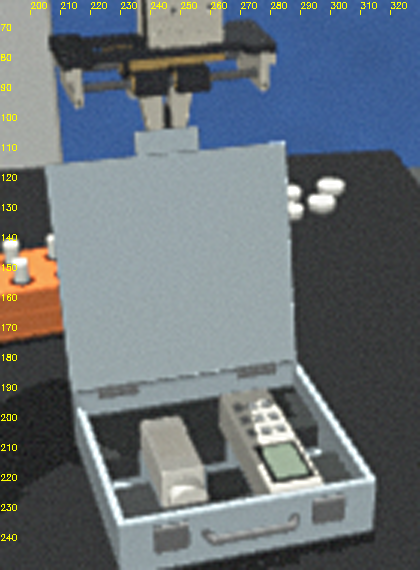

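View pics/t20.png

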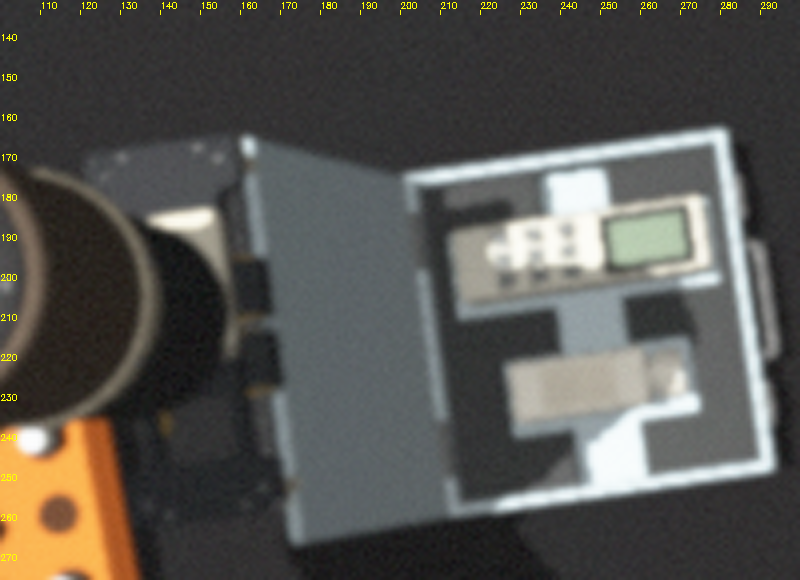

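```bash
python3 -m crank '[[0,0.015,0.002,0,0,0,0],[0,0.03,0.004,0,0,0,0],[0,0.045,0.004,0,0,0,0],[0,0.058,0.004,0,0,0,0],[0.003,0.075,0.004,0,0,0,0],[0.007,0.09,0.004,0,0,0,0],[0.011,0.107,0.004,0,0,0,0],[0.015,0.123,0.004,0,0,0,0]]';python3 -c "
from h import *
go([.540,.119,.054],7.4)
print(get_state()['force'])
s=grab_frame('side');t=grab_frame('top')
crop(s,190,60,330,250,3,'s21.png')
crop(t,100,130,300,275,4,'t21.png')"
```

```text
t: 23.82
eef_pos: [0.5447, 0.0707, 0.2383]
ee_rot: [-2.554, 1.563, 0.717]
force: [0.6, 2.1, -1.6]
width: 0.0005
pos [0.5447 0.0707 0.2383] jaw dir deg -172.5849410993892 q [ 0.4845  0.1402 -0.2536 -0.002  -1.1692 -0.3542] t 23.825
shift [ 0.1845 -0.0476 -0.0003] turn [ 0.0003 -0.0067  0.0045] deg 0.4638035569262802 rows>= 3.048538723626498
[ 0.5864  2.1102 -1.6499]
```

View pics/s21.png

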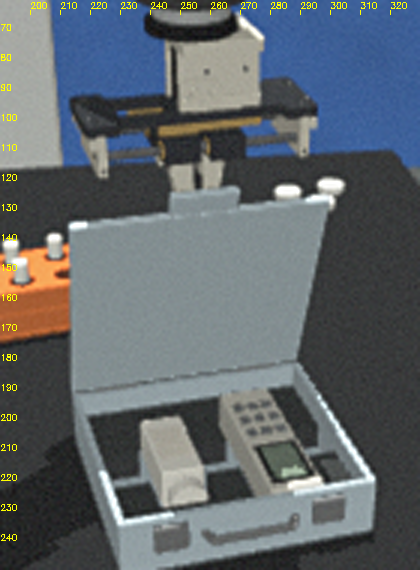

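View pics/t21.png

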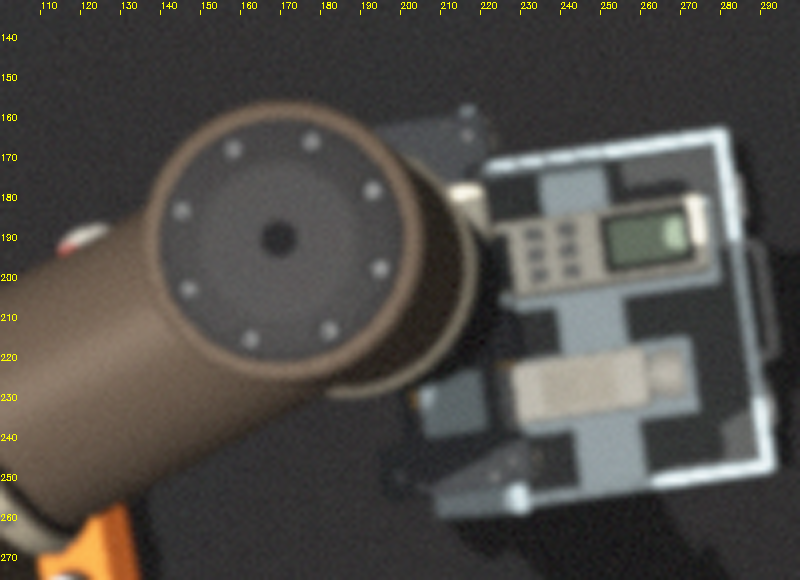

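```bash
python3 -m crank '[[0.0045,0.0155,0,0,0,0,0],[0.0113,0.0305,0,0,0,0,0],[0.02,0.0455,0,0,0,0,0],[0.03,0.059,0,0,0,0,0],[0.041,0.072,0,0,0,0,0],[0.053,0.084,0,0,0,0,0]]';python3 -c "
from h import *
go([.540,.119,.054],7.4)
print(get_state()['force'])
s=grab_frame('side')
crop(s,190,60,330,250,3,'s22.png')"
```

```text
t: 24.68
eef_pos: [0.5561, -0.012, 0.1847]
ee_rot: [-2.61, 1.562, 0.661]
force: [0.2, 0.4, 1.2]
width: 0.0005
pos [ 0.5561 -0.012   0.1847] jaw dir deg -172.57793682429997 q [ 0.3284  0.1924 -0.3169 -0.0032 -1.0535 -0.1973] t 24.675
shift [ 0.1312 -0.1315 -0.    ] turn [ 0.0004 -0.0073  0.0043] deg 0.48318161988021147 rows>= 2.972206121629674
[0.2427 0.4383 1.2247]
```

View pics/s22.png

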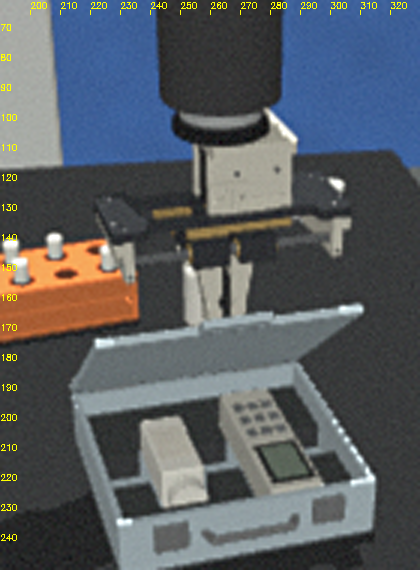

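```bash
python3 -m crank '[[0.013,0.011,0,0,0,0,0],[0.0265,0.021,0,0,0,0,0],[0.041,0.029,0,0,0,0,0],[0.0565,0.0365,0,0,0,0,0],[0.0725,0.042,0,0,0,0,0],[0.089,0.0465,0,0,0,0,0],[0.1,0.0485,0,0,0,0,0]]';python3 -c "
from h import *
go([.540,.119,.054],7.4)
print(get_state()['force'])
s=grab_frame('side')
crop(s,190,100,330,260,4,'s23.png')"
```

```text
t: 25.6
eef_pos: [0.5626, -0.0589, 0.0839]
ee_rot: [-2.519, 1.563, 0.752]
force: [-0.9, 0.0, 1.0]
width: 0.0004
pos [ 0.5626 -0.0589  0.0839] jaw dir deg -172.58686860578345 q [ 0.239   0.3124 -0.4162 -0.0051 -0.8356 -0.1062] t 25.6
shift [ 0.0307 -0.1792 -0.0004] turn [ 0.0002 -0.0062  0.0045] deg 0.43768583658067717 rows>= 2.9086716074087975
[-0.9483  0.0444  1.0016]
```

View pics/s23.png

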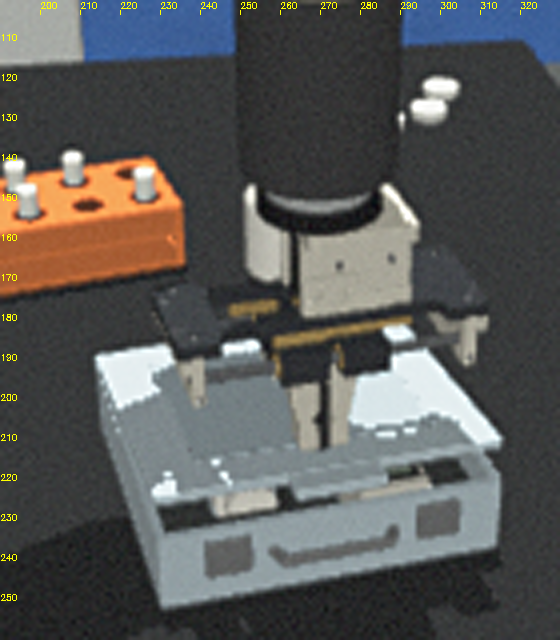

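```bash
python3 -m crank '[[0.005,0.001,0,0,0,0,0],[0.01,0.001,0,0,0,0,0],[0.014,0.002,0,0,0,0,0],[0.017,0.002,0,0,0,0,0]]'; python3 -m crank '[[0.001,0,0,0,0,0,0],[0.002,0,0,0,0,0,0]]'; python3 -m crank '[[0.001,0,0,0,0,0,0],[0.002,0,0,0,0,0,0]]'
```

```text
t: 26.15
eef_pos: [0.5636, -0.0605, 0.0683]
ee_rot: [-2.63, 1.562, 0.641]
force: [0.4, -1.3, 0.5]
width: 0.0007
t: 26.4
eef_pos: [0.5634, -0.0605, 0.0663]
ee_rot: [-2.609, 1.562, 0.662]
force: [0.8, -0.1, 0.7]
width: 0.0002
t: 26.65
eef_pos: [0.5634, -0.0605, 0.0643]
ee_rot: [-2.6, 1.562, 0.671]
force: [-0.2, 0.4, 1.0]
width: 0.0005
```

```bash
python3 -m crank '[[0.0005,0,0,0,0,0,0],[0.001,0,0,0,0,0,0]]'; python3 -m crank '[[0.0005,0,0,0,0,0,0],[0.001,0,0,0,0,0,0]]';python3 -m crank '[[0.0005,0,0,0,0,0,0],[0.001,0,0,0,0,0,0]]'
```

```text
t: 26.9
eef_pos: [0.5634, -0.0605, 0.0632]
ee_rot: [-2.596, 1.562, 0.676]
force: [0.9, -0.8, -0.3]
width: 0.0001
t: 27.15
eef_pos: [0.5634, -0.0605, 0.0628]
ee_rot: [-2.615, 1.562, 0.657]
force: [-3.4, 0.1, 9.5]
width: 0.0005
t: 27.4
eef_pos: [0.5634, -0.0605, 0.0627]
ee_rot: [-2.653, 1.562, 0.619]
force: [-6.3, 2.2, 18.4]
width: 0.0003
```

```bash
python3 -m crank '[[-0.01,0,0,0,0,0,0],[-0.06,0,0,0,0,0,0],[-0.12,0,0,0,0,0,0],[-0.2,0,0,0,0,0,0],[-0.26,0.06,0,0,0,0,0],[-0.26,0.12,0,0,0,0,0],[-0.26,0.18,0,0,0,0,0],[-0.26,0.24,0,0,0,0,0],[-0.26,0.3,0,0,0,0,0],[-0.26,0.3,0,0,0,0,0]]';python3 -c "
from h import *
s=grab_frame('side');t=grab_frame('top')
crop(s,190,130,340,260,5,'s24.png')
crop(t,100,130,310,275,3,'t24.png')
cv2.imwrite('pics/s25.png',s['pixels'][:,:,::-1])
print(get_state()['force'])"
```

```text
t: 28.65
eef_pos: [0.5998, -0.3627, 0.3184]
ee_rot: [-2.354, 1.563, 0.914]
force: [0.2, -0.1, -1.0]
width: 0.0005
[0.5284 0.3591 0.0248]
```

View pics/s24.png

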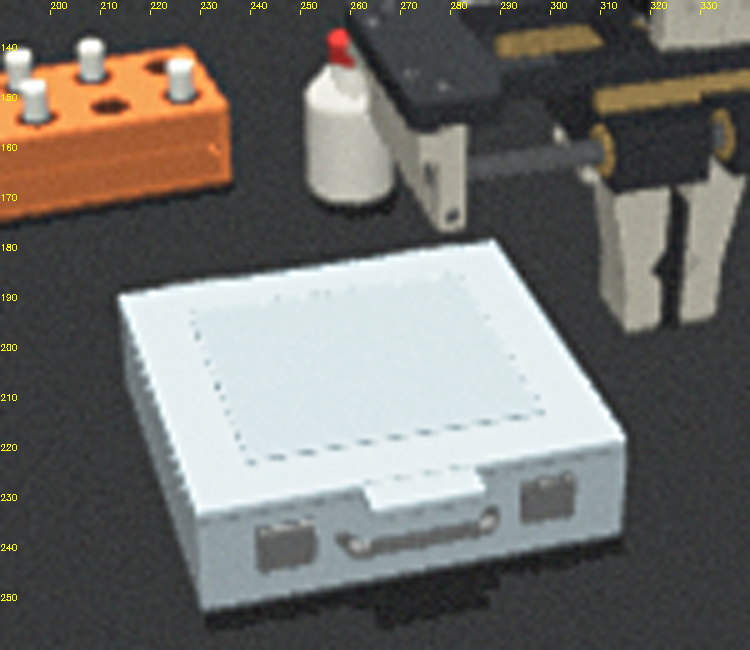

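View pics/t24.png

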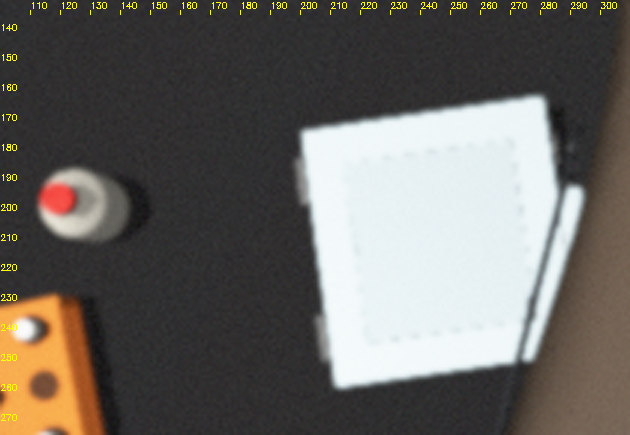

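View pics/s25.png

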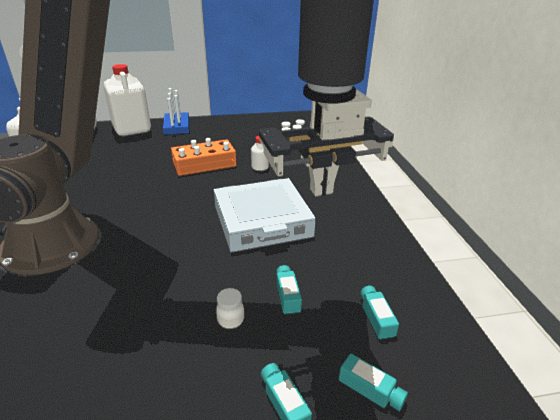

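```bash
python3 -m crank '[[0,0,0,0,0,0,0],[0,0,0,0,0,0,0]]'; python3 -c "
from station import *
print(job_done())"
```

```text
t: 29.0
eef_pos: [0.6006, -0.358, 0.3205]
ee_rot: [-2.645, 1.562, 0.627]
force: [-0.6, 0.0, -0.4]
width: 0.0002
the job is handed in; nothing more can be done
None
```

The case is packed and shut, and I handed the job in at about 29 s. The arm was retracted and touching nothing.

- **Meter:** I laid it face up in the long pocket, screen towards the catch side. I let go after feeling the pocket floor, at about 10 N.
- **Bottle:** I laid the white bottle flat in the short pocket, cap towards the catch side. I let go after feeling the floor, at about 11 N. Its height when it touched down puts its top below the rim; I read the meter's the same way.
- **Lid:** Closing took only a few newtons until the lid met the rim. The tool then stopped at 62.7 mm, against 62 mm expected for a shut lid, and my last press reached 18 N there. The last pictures show the lid flush all round.
- **Other things:** The jar, rack, can and turquoise bottles show in the last pictures where they were at the start. I judged this by eye and did not measure it.

**Disagreements:** The two cameras differed by about 3–6 mm on position, and heights came out 2–5 mm low. I corrected by comparing part and pocket in the same picture. That meant shifting the meter about 5 mm and the bottle about 5 mm before lowering them.

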